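# Probe rinsed sleeves and hang the blind ones on drying pegs

## Task

The freshly rinsed brass sleeves in the vee rack look alike from their mouths, but some are bored right through and the others are blind and still hold rinse water. Take the red-handled pick and probe every sleeve where it lies, one nest after another from nest 1 (nearest you) outwards so that none is missed, pushing the needle in until it stops on the floor of a blind bore or comes out at the back, then lay the pick back on its wooden block. Hang each blind sleeve mouth down on a drying peg of its own, fully down on the collar, lay each through sleeve flat in the white tray, and leave the brass tin and the compound bars where they are.

Things in the scene. Friction and masses are not known exactly. Their poses are not given: they have to be found in the camera images.
- sleeve_a_mid (a point): brass hexagon sleeve, 28 mm across flats, 32 mm across its softened corners, 44 mm long, round 16 mm bore, about 160 g. Point: its centre, on the bore axis; its x axis runs along the bore from the open mouth (at x = -22 mm) to the back end (+22 mm). Either bored right through or blind: to be found out. Starts in nest 1 or 2, one corner of the hexagon down, so two flats (its +y and -y sides) are upright
- sleeve_b_mid (a point): another such sleeve, same outside and axes as sleeve_a_mid; through or blind unknown. A blind bore is 30 mm deep from the mouth, the last 14 mm being solid; seen from the mouth both kinds look alike. Starts in nest 2 or 1, whichever sleeve_a leaves; these two are always present
- sleeve_c_mid (a point): another such sleeve, same outside, bore and axes as sleeve_a_mid; through or blind unknown. Starts in nest 3 or is absent (None); one of sleeve_c and sleeve_d is there
- sleeve_d_mid (a point): another such sleeve, same outside, bore and axes as sleeve_a_mid; through or blind unknown. Starts in nest 3 or is absent (None); one of sleeve_c and sleeve_d is there
- sleeve_e_mid (a point): another such sleeve, same outside, bore and axes as sleeve_a_mid; through or blind unknown. Starts in nest 4 or is absent (None); at most one of sleeve_e and sleeve_f is there, and nest 4 may be empty
- sleeve_f_mid (a point): another such sleeve, same outside, bore and axes as sleeve_a_mid; through or blind unknown. Starts in nest 4 or is absent (None); at most one of sleeve_e and sleeve_f is there, and nest 4 may be empty
- nest_1 (a point): nest 1, the end nest of the fixed vee rack nearest the robot. Point: where the centre of a sleeve lies (it may lie up to 4 mm nearer the mouth side and slides back to the stop when pushed), on the bore axis, 44 mm above the bench; its x axis points along the bore from mouth to back stop. Nests are 58 mm apart in a row, all facing the same way, on a 10 mm thick base plate 62 mm deep
- nest_2 (a point): nest 2, as nest 1. Each nest is a grey vee saddle 24 mm wide (narrower than the sleeve) that carries only the sleeve's underside, so fingers can pass down both sides of the sleeve to 12 mm above the bench
- nest_3 (a point): nest 3, as nest 1. Behind each sleeve's back end stands a stop 25 mm wide, from 22 to 28 mm beyond this point along x and up to 14 mm above the axis, with a 14 mm wide notch open at the top, through which the needle of the pick can come out
- nest_4 (a point): nest 4, the far end of the rack, as nest 1. A grey box file, 210 mm high, stands on the bench beyond this end of the rack (x above 0.78): keep the hand clear of it
- pick_mid (a point): red-handled steel pick (solder pick), 135 mm long, about 30 g; the point is its middle, 5 mm above its underside. Its own y axis runs from the tip towards the handle end. Handle 62 mm long, 12 mm wide and 10 mm high; thin needle 4 to 5 mm thick
- pick_grip (a point): middle of the red handle of the pick, 36 mm from the pick's middle and 5 mm above its underside
- pick_tip (a point): tip of the pick's needle, 103 mm from pick_grip, on the pick's axis; 74 mm of bare needle reach from the handle to here
- block_top (a point): centre of the top of the fixed hardwood block that the pick lies on, 62 mm (its x) by 125 mm (its y), top 24 mm above the bench. A tall rolling mill with a hand wheel stands to its right (y below -0.27): keep the hand and arm clear of it
- peg_1 (a point): one of three steel drying pegs in a row on the fixed wooden drying board (52 x 206 mm, 14 mm thick), 80 mm apart along this point's y axis. Point: on the peg's axis, at the top of its white drain collar (26 mm across), 18 mm above the bench. The peg is 8 mm thick and stands 25 mm above this point. A blind sleeve hung on it rests its mouth on the collar, its centre then 22 mm above this point
- peg_2 (a point): the middle drying peg, as peg_1
- peg_3 (a point): the third drying peg, as peg_1
- tray_floor (a point): loose white enamelled tray with a blue rim, 110 mm (its x) by 150 mm (its y), 18 mm high, walls 3 mm, about 0.5 kg; the point is the centre of its inner floor, 3 mm above the bench
- brass_tin: small round brass tin, 38 mm across and 24 mm high, a bystander behind the work
- compound_red: red polishing compound bar, 24 x 62 x 21 mm, a bystander behind the work
- compound_green: green polishing compound bar, 25 x 63 x 21 mm, a bystander behind the work; absent (None) in many starts
Not all that is in view belongs to the job. What is shaped like the part that bears sleeve_d_mid but blue is not meant.

How it is judged:
By the outcome, as a careful person would: the job done as asked, in the order asked, and still so for the second after the job is handed in, with the robot touching nothing.
Of sleeve_c, sleeve_d only 1 to 1 are there at a start; the rules pass over those that are not, and their reading is None.
Of sleeve_e, sleeve_f, compound_green only 1 to 1 are there at a start; the rules pass over those that are not, and their reading is None.
At some moment in a run one of tray may be knocked a few centimetres aside while the robot is not near it.
Once in a run the grip may slacken for a moment while it holds something.
It also fails if it takes over 208 s, if anything falls off the work surface, if the arm or the gripper's body presses on something with over 40 N, if the wrist force passes 120 N, or if a joint passes its speed limit or range.

## Robot

A 7-joint arm with a two-finger parallel gripper is mounted at the origin on a cart in front of the work surface, level with it; the furniture and walls round the work are solid. World frame = base frame: x ahead of the robot, y to its left, z up, the work surface at z = 0. Lengths are in m, angles in rad, forces in N, time in s.
With the tool pointing down it reaches from about 0.425 to 0.925 m from the base axis. Payload 6.8 kg.
Tool frame: the origin (TCP) lies midway between the tips of the shut fingers; the grasp point (between the pads) lies r.grip_point_offset behind it (r.grip_point_offset is the distance from the TCP to the grasp point, in m); z points along the fingers, y is the direction in which the jaws open and shut (so a half turn about z gives the same grasp; the last joint's range is limited). The gripper opens to 85 mm and grips with 20 to 120 N. Pads are 22 mm wide; open, the fingers measure 114 mm over their backs; the gripper's body (76 mm by 85 mm) begins 54 mm behind the grasp point. The pads swing forward as they close: fully open they stand 13 mm farther back than shut.
Start: joints at [-1.444, 0.477, 0.022, 1.555, -0.011, 1.109, -0.083], TCP at [0.157, 0.656, 0.231] pointing down, gripper open.
Joint ranges: [-2.96, 2.96], [-0.34, 2.1], [-1.41, 1.46], [0.24, 2.44], [-1.37, 4.51], [0.17, 1.92], [-2.96, 2.96]. Speed limits (rad/s): [2.39, 2.39, 3.14, 3.14, 3.14, 3.14, 3.14].

## Interface

Orientations are given as a rotation vector (axis times angle).
In Python, from bench import r gives the robot as it stands. The module is installed in compiled form; this text tells all that it offers.
- The arm moves only by the tool play_rows, never from a script. Its argument "deltas" is a list of rows, each a list of 3 entries, a list of its own where there are three numbers: the finger opening in mm, from 0 to 85.4, then the shift along the tool's x, y, z in mm, then the turn, a rotation vector about the tool's x, y, z in rad. A call has 1 to 8 rows; each row is the pose to reach, as a shift and turn from the pose measured when the call began, along the tool's axes at that moment; what a row does not reach only later rows make up. A row lasts 1/8 s, in which the tool goes at most 62.5 mm and 10.7 degrees, less where a joint would pass 70% of its speed; a pose out of reach is approached as far as the arm can. A call with a gripper value outside its range is refused whole. The fingers move at their own pace and stop on an object; "squeeze" is the grip in N (left out, the last holds). Time passes only in rows, so rows that repeat a pose let the fingers close. It gives the time, the measured TCP pose, the force and the opening at its end, in the units of the state.
- r.get_obs(): the state, without advancing time (a new reading comes with each control period).
- r.grab_frame(name): name is "scene" or "top"; returns (picture, depth): 384x512x3 uint8, red, green, blue; 384x512 float32, m along the optical axis (not along the pixel's ray), 0 where there is no reading.
- r.camera_model(name): a dict with "mtx" (3x3 intrinsics, pixels), "D" ([k1, k2, p1, p2, k3] as OpenCV has them; the pictures are not rectified), "rvec" (rotation vector, rad) and "tvec" (3), from world to camera coordinates, as OpenCV has them. Camera axes: x right, y down, z forward; pixel columns grow to the right and rows downward; lengths in m; the calibration is good to about 2 mm. A picture is of the moment at which its call begins. camera_model takes no time and is no camera call.
- r.hand_in(): hands the job in, once; it reports no verdict.
The state is a dict: "clock": time; "joints": joint angles; "qvel": joint speeds; "tau": joint torques, N m; "tcp_pos": TCP position; "orientation": TCP orientation; "contact_force": force on the tool from outside, world axes, zero at the start; "moment": the same for the moment, N m; "grip_width": finger opening in m.
Only numpy, scipy, OpenCV 4.12 (cv2) and the standard library are available. Lean on these libraries where they do the work, as an engineer would, in place of code of your own. Each camera call takes 0.05 s, during which the arm holds its last target. There are 200 camera calls.

## Working session

There is one attempt and no reset: what is moved stays moved. The work goes in short steps, Python scripts to look and compute and a tool call to move; the robot and the scene stay as the last step left them, time stands still between calls to the robot, and variables do not carry over. Pictures are saved under pics/ and viewed, about 12 in all and at most 16, crops included, and the job is handed in when it is done.

Besides the shell and the picture viewer there is one more tool, called after "Call:" by a JSON object that holds its "api" and its "payload". play_rows: Moves the arm, as the interface text tells. Its arguments: {"type":"object","properties":{"deltas":{"type":"array"},"squeeze":{"type":"number"}},"required":["deltas"]}

```bash
mkdir -p pics; cat > h.py <<'E'
import numpy as np, cv2
from bench import r
from scipy.spatial.transform import Rotation as R
def grab(n,save=None):
    im,d=r.grab_frame(n)
    if save: cv2.imwrite('pics/'+save,cv2.cvtColor(im,cv2.COLOR_RGB2BGR))
    return im,d
def cam(n):
    c=r.camera_model(n); Rm=R.from_rotvec(np.ravel(c['rvec'])).as_matrix(); return np.array(c['mtx']),np.array(c['D']),Rm,np.ravel(c['tvec'])
def onplane(n,uv,z):
    K,D,Rm,t=cam(n); p=cv2.undistortPoints(np.array(uv,float).reshape(-1,1,2),K,D).reshape(-1,2)
    d=np.c_[p,np.ones(len(p))]@Rm; o=-Rm.T@t
    return o+d*((z-o[2])/d[:,2])[:,None]
def cloud(n,d):
    K,D,Rm,t=cam(n); h,w=d.shape; u,v=np.meshgrid(np.arange(w),np.arange(h))
    p=cv2.undistortPoints(np.stack([u,v],-1).reshape(-1,1,2).astype(float),K,D).reshape(-1,2)
    P=np.c_[p,np.ones(len(p))]*d.reshape(-1,1); return ((P-t)@Rm).reshape(h,w,3)
def proj(n,P):
    K,D,Rm,t=cam(n); c=r.camera_model(n)
    return cv2.projectPoints(np.array(P,float).reshape(-1,1,3),np.ravel(c['rvec']),t,K,D)[0].reshape(-1,2)
def st():
    o=r.get_obs(); M=R.from_rotvec(o['orientation']).as_matrix()
    print('t',round(o['clock'],2),'p',np.round(o['tcp_pos'],4),'w',round(o['grip_width'],4),'F',np.round(o['contact_force'],1),'q',np.round(o['joints'],2)); print(np.round(M,3)); return o,M
def togo(pos,Mt=None):
    "shift mm and turn in current tool axes"
    o=r.get_obs(); M=R.from_rotvec(o['orientation']).as_matrix()
    s=M.T@(np.array(pos)-o['tcp_pos'])*1000; w=R.from_matrix(M.T@Mt).as_rotvec() if Mt is not None else np.zeros(3)
    return np.round(s,1),np.round(w,4)
E
python3 - <<'E'
from h import *
for n in('scene','top'):
    im,d=grab(n,n+'0.png'); K,D,Rm,t=cam(n); print(n,-Rm.T@t,Rm[2],K[0,0],(d>0).mean())
st(); print(r.grip_point_offset)
E
```

```text
scene [0.06351774 0.94268336 0.95187374] [ 0.38612633 -0.62496275 -0.67847478] 429.2026627476661 0.995574951171875
top [0.4387843  0.10699509 1.25830396] [ 0.11351439  0.0114028  -0.99347092] 377.64659941275994 0.99102783203125
t 0.1 p [0.1569 0.656  0.2304] w 0.0853 F [ 1.2 -0.3 -0.8] q [-1.44  0.48  0.02  1.56 -0.01  1.11 -0.08]
[[-0.973  0.233 -0.   ]
 [ 0.233  0.973 -0.002]
 [-0.    -0.002 -1.   ]]
0.0187
```

View pics/scene0.png

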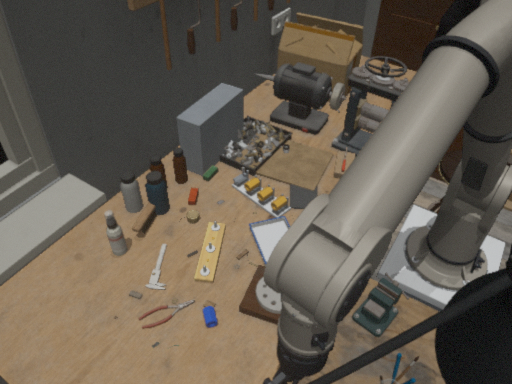

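View pics/top0.png

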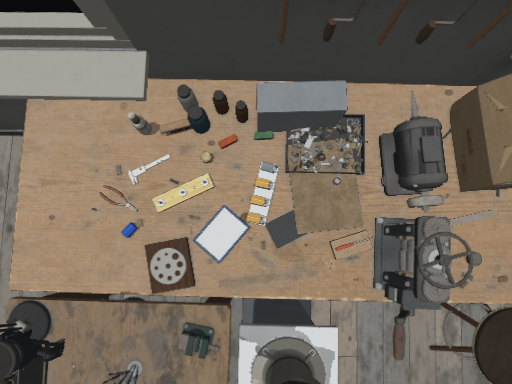

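```bash
python3 - <<'E'
from h import *
a=cv2.imread('pics/scene0.png')[165:255,190:320]; b=cv2.imread('pics/top0.png')[155:265,140:380]
cv2.imwrite('pics/c0.png',np.vstack([cv2.resize(a,(433,300),interpolation=cv2.INTER_CUBIC),cv2.resize(b[:, :],(433,198),interpolation=3)]) if 0 else cv2.resize(a,(780,540),interpolation=3))
cv2.imwrite('pics/c1.png',cv2.resize(b,(792,363),interpolation=3))
im,d=grab('top'); P=cloud('top',d)
hsv=cv2.cvtColor(im,cv2.COLOR_RGB2HSV)
def blobs(lo,hi,roi,mn=15):
    m=cv2.inRange(hsv,lo,hi); k=np.zeros_like(m); u0,v0,u1,v1=roi; k[v0:v1,u0:u1]=m[v0:v1,u0:u1]
    n,l,s,c=cv2.connectedComponentsWithStats(k)
    for i in range(1,n):
        if s[i,4]>=mn: q=P[l==i]; print(np.round(c[i],1),s[i,4],'med',np.round(np.median(q,0),3),'zmax',round(q[:,2].max(),3), cv2.minAreaRect(np.argwhere(l==i)[:,::-1].astype(np.float32)))
print('brass');blobs((12,130,120),(28,255,255),(240,160,290,230))
print('redpick');blobs((0,150,100),(8,255,255),(325,225,380,265),5)
print('blue');blobs((100,80,60),(130,255,255),(180,190,260,270),15)
print('white peg');blobs((0,0,190),(179,50,255),(145,170,220,215),3)
print('yellow board');blobs((18,60,150),(32,255,255),(145,165,220,215),15)
E
```

```text
brass
[261.5 182.5] 101 med [0.604 0.098 0.058] zmax 1.258 ((261.61767578125, 182.52940368652344), (12.611851692199707, 8.00367546081543), 14.03624439239502)
[257.1 199.9] 96 med [0.549 0.11  0.057] zmax 0.064 ((257.1470642089844, 199.9117889404297), (12.369317054748535, 8.00367546081543), 14.03624439239502)
[252.8 217.4] 103 med [0.494 0.121 0.058] zmax 1.258 ((252.9117889404297, 217.35296630859375), (13.096923828125, 8.00367546081543), 14.03624439239502)
redpick
[344.1 246.1] 48 med [ 0.41  -0.173  0.035] zmax 0.04 ((344.45001220703125, 245.85003662109375), (2.5298216342926025, 18.024980545043945), 71.56504821777344)
blue
[219.7 233.4] 197 med [0.44  0.232 0.02 ] zmax 1.258 ((220.61422729492188, 233.59898376464844), (34.66093826293945, 47.658790588378906), 40.91438674926758)
white peg
[204. 182.] 30 med [0.607 0.288 0.018] zmax 0.026 ((204.0, 181.5), (7.0, 6.0), 90.0)
[181.9 192.1] 32 med [0.571 0.359 0.019] zmax 0.044 ((182.0, 192.0), (6.0, 6.0), 90.0)
[160.4 202.5] 28 med [0.534 0.429 0.018] zmax 0.024 ((160.30001831054688, 202.60000610351562), (6.008327484130859, 7.273237705230713), 18.434947967529297)
yellow board
[182.4 192.4] 782 med [0.571 0.357 0.015] zmax 1.258 ((182.5682830810547, 192.31460571289062), (15.016251564025879, 62.36983108520508), 65.224853515625)
```

View pics/c0.png

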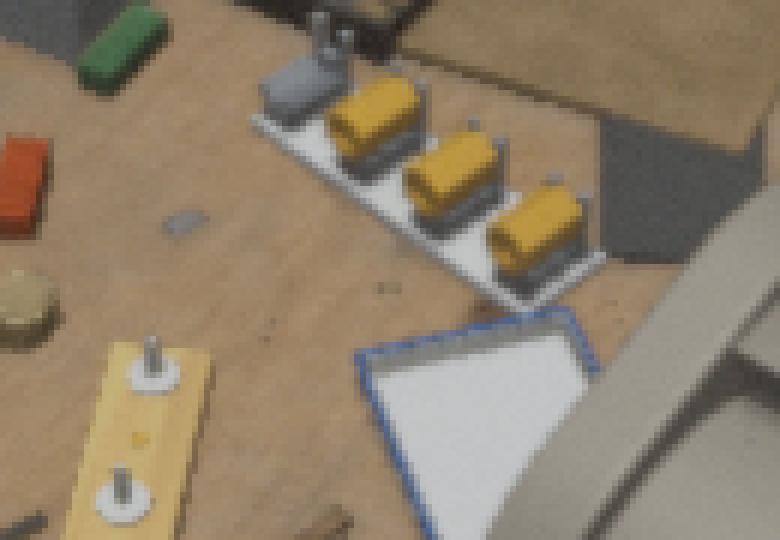

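View pics/c1.png

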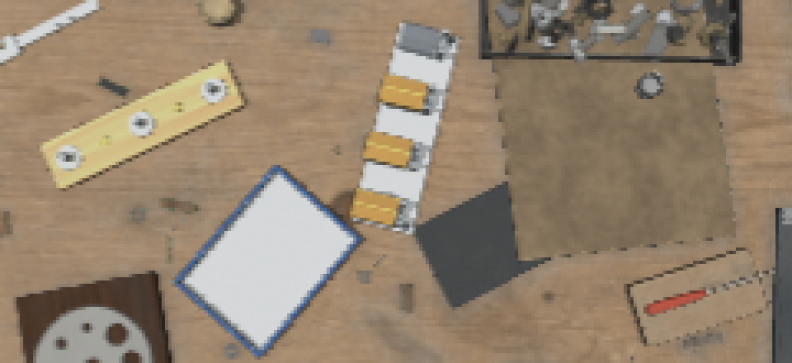

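```bash
python3 - <<'E'
from h import *
ims=[grab('top')[0].astype(float) for _ in range(3)]; im=np.mean(ims,0).astype(np.uint8); hsv=cv2.cvtColor(im,cv2.COLOR_RGB2HSV)
S=onplane('top',[(261.5,182.5),(257.1,199.9),(252.8,217.4)],0.050); print(S, np.diff(S,axis=0))
m=cv2.inRange(hsv,(0,120,90),(9,255,255)); k=np.zeros_like(m); k[225:265,325:362]=m[225:265,325:362]
q=np.argwhere(k>0)[:,::-1].astype(float); W=onplane('top',q,0.032)[:,:2]; c=W.mean(0); u,s,v=np.linalg.svd(W-c); pr=(W-c)@v[0]; print('handle',c,v[0],pr.min(),pr.max(),len(q))
for v_ in range(232,250): print(v_,[tuple(im[v_,u]) and int(im[v_,u].mean()) for u in range(352,382)])
for n,uv in (('peg',[(204,182),(181.9,192.1),(160.4,202.5)]),): print(n,onplane('top',uv,0.018))
E
```

```text
[[0.60677021 0.09675444 0.05      ]
 [0.55002878 0.10957366 0.05      ]
 [0.49355104 0.12193333 0.05      ]] [[-0.05674143  0.01281922  0.        ]
 [-0.05647774  0.01235967  0.        ]]
handle [ 0.40991904 -0.17384295] [ 0.31142415 -0.95027101] -0.028107750211075287 0.03022596002271303 53
232 [133, 133, 131, 129, 118, 71, 62, 79, 134, 139, 142, 140, 141, 140, 139, 127, 132, 133, 135, 133, 128, 123, 121, 66, 88, 88, 88, 87, 87, 73]
233 [129, 101, 68, 58, 79, 124, 139, 140, 137, 137, 137, 137, 141, 140, 138, 141, 128, 128, 128, 128, 127, 122, 122, 65, 87, 88, 88, 89, 88, 71]
234 [63, 81, 125, 137, 141, 138, 139, 139, 137, 135, 137, 140, 141, 139, 135, 131, 118, 137, 135, 129, 126, 123, 121, 72, 86, 87, 86, 87, 87, 72]
235 [140, 139, 139, 142, 139, 141, 143, 142, 143, 136, 135, 135, 134, 133, 130, 128, 121, 134, 133, 129, 123, 120, 117, 72, 87, 87, 86, 86, 85, 72]
236 [137, 138, 140, 144, 142, 141, 143, 144, 142, 138, 131, 128, 131, 134, 131, 126, 137, 130, 134, 128, 120, 120, 85, 72, 86, 88, 84, 85, 86, 71]
237 [136, 139, 140, 143, 139, 141, 142, 141, 141, 137, 128, 127, 132, 131, 12
[... 1225 characters left out ...]
]
246 [142, 139, 139, 140, 139, 137, 136, 137, 140, 140, 137, 137, 136, 135, 135, 136, 137, 138, 141, 139, 107, 92, 62, 76, 75, 76, 75, 77, 76, 67]
247 [142, 143, 142, 140, 139, 135, 137, 137, 139, 139, 137, 140, 138, 136, 137, 137, 140, 142, 143, 136, 105, 124, 64, 76, 69, 76, 74, 76, 75, 65]
248 [142, 141, 139, 139, 140, 137, 138, 139, 138, 136, 136, 140, 140, 139, 139, 141, 140, 137, 132, 130, 117, 126, 64, 78, 71, 77, 76, 77, 74, 54]
249 [142, 139, 140, 139, 138, 138, 137, 136, 138, 137, 137, 140, 140, 140, 136, 139, 132, 116, 92, 132, 133, 128, 63, 78, 70, 76, 75, 77, 74, 54]
peg [[0.6082623  0.28736999 0.018     ]
 [0.57273044 0.35937273 0.018     ]
 [0.5363953  0.42908833 0.018     ]]
```

```bash
cat >> h.py <<'E'
def yawM(deg,lean=0.,roll=0.):
    "tool down, jaw (tool y) at azimuth deg; lean = turn about tool y; roll about tool x"
    a=np.radians(deg); y=np.array([np.cos(a),np.sin(a),0]); z=np.array([0,0,-1.]); 
    return np.c_[np.cross(y,z),y,z]@R.from_euler('y',lean,degrees=True).as_matrix()@R.from_euler('x',roll,degrees=True).as_matrix()
def plan(*T):
    "T: (pos,M) chain; prints shift/turn of each call relative to previous pose (first from measured)"
    o=r.get_obs(); p=np.array(o['tcp_pos']); M=R.from_rotvec(o['orientation']).as_matrix()
    for q,N in T:
        q=np.array(q,float); N=M if N is None else N
        print(np.round(M.T@(q-p)*1000,1).tolist(),np.round(R.from_matrix(M.T@N).as_rotvec(),3).tolist(),'dist',round(np.linalg.norm(q-p)*1000)); p,M=q,N
E
python3 - <<'E'
from h import *
Y=yawM(18.1); plan(([.45,.28,.25],Y),([.41,-.174,.13],Y),([.41,-.174,.06],Y))
E
```

```text
[-372.5, -297.8, -18.8] [-0.001, 0.0, 1.02] dist 477
[-419.1, -179.1, 120.0] [0.0, 0.0, 0.0] dist 471
[0.0, 0.0, 70.0] [0.0, 0.0, 0.0] dist 70
```

Call:
{"api": "play_rows", "payload": {"deltas": [[50, [-47, -37, -2], [0, 0, 0.127]], [50, [-93, -74, -5], [0, 0, 0.255]], [50, [-140, -112, -7], [0, 0, 0.382]], [50, [-186, -149, -9], [0, 0, 0.51]], [50, [-233, -186, -12], [0, 0, 0.637]], [50, [-279, -223, -14], [0, 0, 0.765]], [50, [-326, -261, -16], [0, 0, 0.89]], [50, [-372, -298, -19], [0, 0, 1.02]]], "squeeze": 60}}

```text
clock: 1.3
tcp_pos: [0.4504, 0.2783, 0.2505]
orientation: [1.849, 2.539, 0.0]
contact_force: [0.6, 0.4, -0.4]
grip_width: 0.0499
```

```bash
python3 - <<'E'
from h import *
Y=yawM(18.1); st(); plan(([.41,-.174,.13],Y),([.41,-.174,.06],Y))
E
```

```text
t 1.3 p [0.4504 0.2783 0.2505] w 0.0499 F [ 0.6  0.4 -0.4] q [-1.    0.22  0.39  1.9  -0.1   1.04 -0.26]
[[-0.307  0.952  0.   ]
 [ 0.952  0.307  0.   ]
 [-0.     0.    -1.   ]]
[-418.0, -177.3, 120.5] [0.0, 0.0, -0.004] dist 470
[0.0, 0.0, 70.0] [0.0, 0.0, 0.0] dist 70
```

Call:
{"api": "play_rows", "payload": {"deltas": [[40, [-52, -22, 15], [0, 0, 0]], [40, [-104, -44, 30], [0, 0, 0]], [40, [-157, -66, 45], [0, 0, 0]], [40, [-209, -88, 60], [0, 0, 0]], [40, [-261, -110, 75], [0, 0, 0]], [40, [-313, -132, 90], [0, 0, 0]], [40, [-366, -155, 105], [0, 0, 0]], [40, [-418, -177, 120], [0, 0, 0]]]}}

```text
clock: 2.3
tcp_pos: [0.4103, -0.1755, 0.1304]
orientation: [1.848, 2.539, 0.002]
contact_force: [1.2, 0.6, -0.4]
grip_width: 0.04
```

```bash
python3 - <<'E'
from h import *
st(); a,_=grab('scene','scene1.png'); b,_=grab('top','top1.png')
a=cv2.imread('pics/scene1.png');b=cv2.imread('pics/top1.png')
print(proj('scene',[[.41,-.174,.034],[.442,-.272,.03]]),proj('top',[[.41,-.174,.034],[.442,-.272,.03]]))
cv2.imwrite('pics/c2.png',np.hstack([cv2.resize(a[100:300,200:400],(400,400),interpolation=3),cv2.resize(b[130:270,250:390],(400,400),interpolation=3)]))
Y=yawM(18.1);plan(([.41,-.174,.027],Y))
E
```

```text
t 2.3 p [ 0.4103 -0.1755  0.1304] w 0.04 F [ 1.2  0.6 -0.4] q [-0.28  0.28  0.64  2.21 -0.25  0.72  0.85]
[[-0.307  0.952  0.002]
 [ 0.952  0.307  0.   ]
 [-0.     0.002 -1.   ]]
[[343.76553075 163.50936579]
 [346.63290532 146.85422913]] [[344.34507582 245.95566269]
 [374.36877663 236.65508503]]
[5.4, 3.8, 102.9] [-0.002, 0.002, -0.014] dist 103
```

View pics/c2.png

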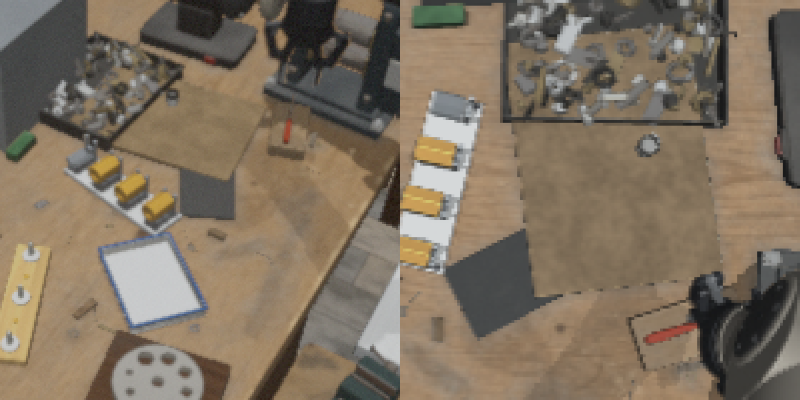

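Call:
{"api": "play_rows", "payload": {"deltas": [[40, [3, 2, 40], [0, 0, -0.014]], [40, [5.4, 3.8, 75], [0, 0, -0.014]], [40, [5.4, 3.8, 95], [0, 0, -0.014]], [40, [5.4, 3.8, 103], [0, 0, -0.014]], [10, [5.4, 3.8, 103], [0, 0, -0.014]], [5, [5.4, 3.8, 103], [0, 0, -0.014]], [5, [5.4, 3.8, 103], [0, 0, -0.014]], [5, [5.4, 3.8, 103], [0, 0, -0.014]]]}}

```text
clock: 3.4
tcp_pos: [0.4108, -0.174, 0.0278]
orientation: [1.843, 2.541, -0.002]
contact_force: [-0.2, 0.8, 7.6]
grip_width: 0.0076
```

```bash
python3 - <<'E'
from h import *
st()
E
```

```text
t 3.4 p [ 0.4108 -0.174   0.0278] w 0.0076 F [-0.2  0.8  7.6] q [-0.12  0.48  0.47  2.26 -0.47  0.48  1.03]
[[-0.311  0.951  0.001]
 [ 0.951  0.311 -0.003]
 [-0.003  0.    -1.   ]]
```

Call:
{"api": "play_rows", "payload": {"deltas": [[5, [0, 0, 0], [0, 0, 0]], [5, [0, 0, -10], [0, 0, 0]], [5, [0, 0, -30], [0, 0, 0]], [5, [0, 0, -60], [0, 0, 0]], [5, [0, 0, -60], [0, 0, 0]]]}}

```text
clock: 4.03
tcp_pos: [0.4121, -0.1742, 0.0896]
orientation: [1.841, 2.538, 0.001]
contact_force: [-0.2, -0.2, -0.9]
grip_width: 0.0074
```

```bash
python3 - <<'E'
from h import *
st(); a,_=grab('scene','scene2.png'); b,_=grab('top','top2.png')
a=cv2.imread('pics/scene2.png');b=cv2.imread('pics/top2.png')
cv2.imwrite('pics/c3.png',np.hstack([cv2.resize(a[110:190,300:380],(400,400),interpolation=3),cv2.resize(b[210:290,310:390],(400,400),interpolation=3)]))
E
```

```text
t 4.03 p [ 0.4121 -0.1742  0.0896] w 0.0074 F [-0.2 -0.2 -0.9] q [-0.24  0.36  0.59  2.24 -0.35  0.62  0.93]
[[-0.311  0.951  0.005]
 [ 0.951  0.311 -0.003]
 [-0.005  0.004 -1.   ]]
```

View pics/c3.png

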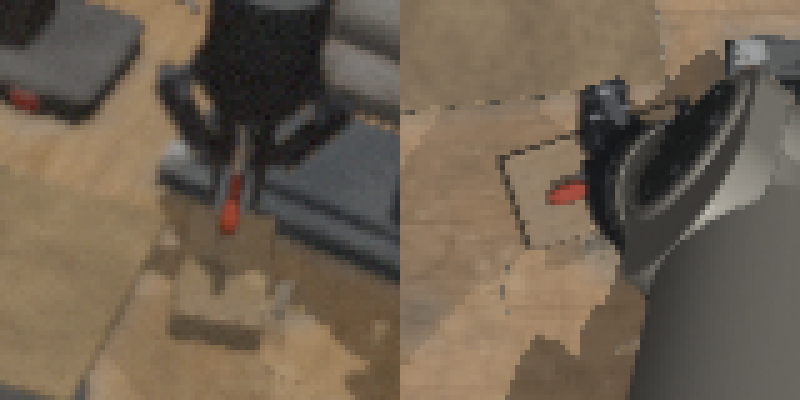

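```bash
cat >> h.py <<'E'
b=np.array([np.cos(np.radians(-102.54)),np.sin(np.radians(-102.54)),0]); rowd=np.array([np.cos(np.radians(-12.54)),np.sin(np.radians(-12.54)),0])
S2=np.array([.5501,.1094,.044]); S=[S2+rowd*.058*(i-1) for i in range(4)]
YR=yawM(-12.54)
E
python3 - <<'E'
from h import *
G=S[0]-.160*b; print(G); A=G.copy(); A[2]=.15; B=G.copy(); B[2]=.08
plan((A,YR),(B,YR))
E
```

```text
[0.52822299 0.27817617 0.044     ]
[392.7, 252.1, -63.0] [0.002, 0.003, 0.535] dist 471
[0.0, 0.0, 70.0] [0.0, 0.0, 0.0] dist 70
```

Call:
{"api": "play_rows", "payload": {"deltas": [[5, [25, 16, -25], [0, 0, 0.04]], [5, [75, 48, -50], [0, 0, 0.11]], [5, [130, 83, -60], [0, 0, 0.18]], [5, [183, 117, -63], [0, 0, 0.25]], [5, [236, 151, -63], [0, 0, 0.32]], [5, [288, 185, -63], [0, 0, 0.39]], [5, [340, 218, -63], [0, 0, 0.46]], [5, [393, 252, -63], [0, 0, 0.535]]]}}

```text
clock: 5.12
tcp_pos: [0.5263, 0.2749, 0.1488]
orientation: [2.451, 1.961, -0.003]
contact_force: [0.2, -0.5, 0.5]
grip_width: 0.0076
```

Call:
{"api": "play_rows", "payload": {"deltas": [[5, [0, 0, 30], [0, 0, 0]], [5, [0, 0, 60], [0, 0, 0]], [5, [0, 0, 70], [0, 0, 0]], [5, [0, 0, 70], [0, 0, 0]]]}}

```text
clock: 5.62
tcp_pos: [0.526, 0.274, 0.0781]
orientation: [2.451, 1.96, -0.006]
contact_force: [0.4, -0.5, 0.2]
grip_width: 0.0075
```

```bash
python3 - <<'E'
from h import *
o,M=st(); p=np.array(o['tcp_pos']); g=p+[0,0,.001]
tip=g-M[:,0]*.103; end=g+M[:,0]*.031
a,_=grab('scene','scene3.png'); t,_=grab('top','top3.png')
pa=proj('scene',[tip,g,end]); pt=proj('top',[tip,g,end]); print(tip,pa,pt)
a=cv2.imread('pics/scene3.png');t=cv2.imread('pics/top3.png')
A=cv2.resize(a[160:260,200:300],(400,400),interpolation=3);B=cv2.resize(t[160:260,170:270],(400,400),interpolation=3)
cv2.imwrite('pics/c4.png',np.hstack([A,B])); print((pa-[200,160])*4,(pt-[170,160])*4+[400,0])
E
```

```text
t 5.62 p [0.526  0.274  0.0781] w 0.0075 F [ 0.4 -0.5  0.2] q [-1.02  0.6   0.59  1.91 -0.47  0.78 -0.39]
[[ 0.22   0.976 -0.001]
 [ 0.976 -0.22  -0.005]
 [-0.005 -0.    -1.   ]]
[0.50330865 0.17347456 0.07960077] [[267.28394561 202.78117374]
 [241.23736611 220.83512944]
 [232.94377201 226.5783651 ]] [[236.27539689 213.42326872]
 [204.48838306 205.40019228]
 [194.97398172 202.99684036]]
[[269.13578245 171.12469495]
 [164.94946444 243.34051776]
 [131.77508803 266.31346041]] [[665.10158757 213.69307488]
 [537.95353222 181.60076912]
 [499.89592688 171.98736142]]
```

View pics/c4.png

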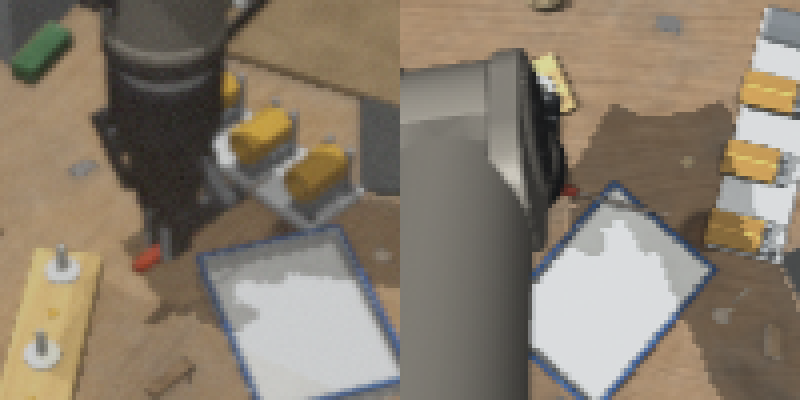

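```bash
python3 - <<'E'
from h import *
a=cv2.imread('pics/scene3.png',0); b0=cv2.imread('pics/scene1.png',0)
print('cols',list(range(248,278)))
for v in range(194,222): print(v,' '.join('%4d'%x for x in a[v,248:278]))
E
```

```text
cols [248, 249, 250, 251, 252, 253, 254, 255, 256, 257, 258, 259, 260, 261, 262, 263, 264, 265, 266, 267, 268, 269, 270, 271, 272, 273, 274, 275, 276, 277]
194   38   43   40   43   49   88  148  186  179  114   81   82   95  108  119  128  137  153  152  137  111   89   86   81   80   91  122  145  142  137
195   43   43   44   40   56  126  187  195  183  110   80   83   86   94  111  112  117  121  112  100   83   83   84   81   84   92  120  139  138  140
196   47   44   42   45   63  134  194  199  186  134   89   87   86   87   98  109  102   88   86   83   82   86   94   96   89   99  130  144  142  143
197   46   46   44   43   52  106  170  197  189  143  102   92   92   89   85   93   86   79   76   80   83   91  101   90   78  104  152  183  171  143
198   48   42   49   43   52   79  150  198  197  179  140   99   93   87   82   80   78   81   78   86   96   85   84   86   80  112  159  187  164  119
199   48   50   61   72   65   68  140  198  200  194  171  107   83   83   77   79   77   78   78   80   90   80   81   99  117  148  177  161  127  106
200   48   54   59  
[... 2667 characters left out ...]
  96  101  100  102   94   95   85   74   63   66   57   67   65   76   85   93   98
218   61   76   93   97   97   97   95   96   99   98  101   96   97  102  103  101   99   95   89   83   74   73   65   65   71   75   75   80   89  103
219   79   93   97  100   99   95   97  100  100  104   98   94   95   99   97   98   98   94   84   77   76   74   76   80   92   99   98  107  102  111
220   89   97   99   96   96   98   99  100  102   94   95   91   96   90   84   88   88   85   81   86  102  102  105  107  106  108  110  111  110  112
221   86  101   97   99   96   95   96   98   96   85   85   85   81   79   78   91  104  104  112  106  112  111  113  110  113  112  111  112  113  118
```

```bash
python3 - <<'E'
from h import *
o,M=st(); p=np.array(o['tcp_pos'])
for n in('scene','top'):
    _,d=grab(n); P=cloud(n,d).reshape(-1,3); L=(P-p)@M
    k=(L[:,0]<-.03)&(L[:,0]>-.115)&(abs(L[:,1])<.012)&(P[:,2]>.055)&(P[:,2]<.11)
    for l,q in zip(L[k],P[k]): print(n,np.round(l*1000,0),round(q[2]*1000,1))
G=S[0]-.150*b; G[2]=.043; plan((G,YR))
E
```

```text
t 5.72 p [0.527  0.2746 0.0796] w 0.0077 F [ 0.3  0.1 -0.1] q [-1.03  0.6   0.6   1.9  -0.47  0.78 -0.39]
[[ 0.22   0.976  0.001]
 [ 0.976 -0.22  -0.003]
 [-0.003  0.002 -1.   ]]
scene [-101.   -2.   -2.] 81.7
scene [-95.  -0.  -0.] 80.1
scene [-87.  -0.  -2.] 81.9
scene [-88.  -3.  -3.] 83.2
scene [-82.  -1.  -1.] 80.8
scene [-85.  -2.  -1.] 80.6
scene [-77.  -2.  -2.] 81.6
scene [-76.  -7.  -6.] 85.6
top [-32.  -1.   1.] 79.1
top [-35.  -1.  -4.] 83.3
top [-38.  -0.  -3.] 82.5
top [-41.   1.  -3.] 82.9
top [-45.  -1.  -0.] 80.2
top [-48.  -1.  -2.] 82.1
top [-51.  -0.  -2.] 81.3
top [-55.   1.  -6.] 85.8
top [-57.   2.  -0.] 80.0
top [-55.  -2.  -3.] 82.4
top [-58.  -2.  -3.] 82.5
top [-62.  -1.  -6.] 85.9
top [-65.  -0.  -7.] 86.9
top [-67.   1.  -5.] 85.1
top [-70.   1.  -3.] 82.9
top [-68.  -2.  -3.] 82.4
top [-71.  -1.   0.] 79.8
top [-74.  -1.  -3.] 82.8
top [-77.   0.  -2.] 81.5
top [-80.   1.  -4.] 83.7
top [-83.   2.  -3.] 82.9
top [-81.  -2.  -3.] 82.6
top [-84.  -1.  -2.] 81.6
top [-87.  -1.  -5.] 85.0
top [-90.  -0.  -4.] 83.8
top [-93.   1.   1.] 79.1
top [-100.   -1.   -4.] 83.8
top [-103.    0.   -2.] 81.6
[-6.4, 0.3, 37.0] [0.002, 0.002, -0.003] dist 38
```

Call:
{"api": "play_rows", "payload": {"deltas": [[5, [-3, 0, 18], [0, 0, 0]], [5, [-6.4, 0.3, 37], [0.002, 0.002, -0.003]], [5, [-6.4, 0.3, 37], [0.002, 0.002, -0.003]], [5, [-20, 0.3, 37], [0.002, 0.002, -0.003]], [5, [-32, 0.3, 37], [0.002, 0.002, -0.003]], [5, [-42, 0.3, 37], [0.002, 0.002, -0.003]], [5, [-50, 0.3, 37], [0.002, 0.002, -0.003]], [5, [-53, 0.3, 37], [0.002, 0.002, -0.003]]]}}

```text
clock: 6.82
tcp_pos: [0.5158, 0.2223, 0.0433]
orientation: [2.451, 1.965, 0.001]
contact_force: [0.2, -0.1, -0.6]
grip_width: 0.0076
```

Call:
{"api": "play_rows", "payload": {"deltas": [[5, [-2, 0, 0], [0, 0, 0]], [5, [-4, 0, 0], [0, 0, 0]], [5, [-6, 0, 0], [0, 0, 0]], [5, [-8, 0, 0], [0, 0, 0]], [5, [-10, 0, 0], [0, 0, 0]], [5, [-10, 0, 0], [0, 0, 0]]]}}

```text
clock: 7.58
tcp_pos: [0.5138, 0.213, 0.0434]
orientation: [-2.451, -1.965, -0.002]
contact_force: [0.2, 1.8, -0.0]
grip_width: 0.0073
```

```bash
cat >> h.py <<'E'
def probe(i):
    o,M=st(); p=np.array(o['tcp_pos'])+[0,0,.001]; tip=p-M[:,0]*.103; q=tip-S[i]
    print('tip rel nest: along b',round(q@b*1000,1),'depth',round(q@b*1000+22,1),'lat',round(q@rowd*1000,1),'z',round(tip[2]*1000,1),'F along b',round(np.array(o['contact_force'])@b,1))
E
python3 -c "
from h import *
probe(0)"
```

```text
t 7.58 p [0.5138 0.213  0.0434] w 0.0073 F [ 0.2  1.8 -0. ] q [-0.92  0.6   0.55  2.01 -0.5   0.66 -0.27]
[[ 0.217  0.976  0.001]
 [ 0.976 -0.217  0.001]
 [ 0.001  0.001 -1.   ]]
tip rel nest: along b 9.7 depth 31.7 lat 0.0 z 44.3 F along b -1.8
```

Call:
{"api": "play_rows", "payload": {"deltas": [[5, [-2, 0, 0], [0, 0, 0]], [5, [-3.5, 0, 0], [0, 0, 0]], [5, [-5, 0, 0], [0, 0, 0]], [5, [-5, 0, 0], [0, 0, 0]]]}}

```text
clock: 8.07
tcp_pos: [0.5135, 0.2106, 0.0438]
orientation: [-2.448, -1.967, -0.007]
contact_force: [1.4, 7.1, -0.2]
grip_width: 0.0077
```

```bash
python3 -c "
from h import *
probe(0)"
```

```text
t 8.07 p [0.5135 0.2106 0.0438] w 0.0077 F [ 1.4  7.1 -0.2] q [-0.92  0.6   0.55  2.02 -0.5   0.66 -0.26]
[[ 0.216  0.976  0.003]
 [ 0.976 -0.216  0.004]
 [ 0.004  0.002 -1.   ]]
tip rel nest: along b 12.1 depth 34.1 lat 0.4 z 44.4 F along b -7.2
```

Call:
{"api": "play_rows", "payload": {"deltas": [[5, [12, 0, 0], [0, 0, 0]], [5, [50, 0, 0.5], [0, 0, 0]], [5, [52, 0, 0.5], [0, 0, 0]], [5, [52, 40, 0.5], [0, 0, 0]], [5, [52, 58, 0.5], [0, 0, 0]], [5, [52, 58, 0.5], [0, 0, 0]], [5, [35, 58, 0.5], [0, 0, 0]], [5, [25, 58, 0.5], [0, 0, 0]]]}}

```text
clock: 9.07
tcp_pos: [0.5738, 0.2207, 0.0433]
orientation: [-2.449, -1.965, -0.004]
contact_force: [0.1, 0.7, -0.1]
grip_width: 0.0078
```

```bash
python3 -c "
from h import *
probe(1)
G=S[1]-.090*b; G[2]=.043; plan((G,YR))"
```

```text
t 9.07 p [0.5738 0.2207 0.0433] w 0.0078 F [ 0.1  0.7 -0.1] q [-0.86  0.68  0.54  1.87 -0.51  0.74 -0.25]
[[ 0.216  0.976  0.001]
 [ 0.976 -0.216  0.003]
 [ 0.003  0.    -1.   ]]
tip rel nest: along b -10.8 depth 11.2 lat -0.9 z 44.0 F along b -0.7
[-23.8, 1.0, 0.3] [0.0, -0.003, 0.001] dist 24
```

Call:
{"api": "play_rows", "payload": {"deltas": [[5, [-8, 0.5, 0], [0, 0, 0]], [5, [-15, 1, 0], [0, 0, 0]], [5, [-18, 1, 0], [0, 0, 0]], [5, [-21, 1, 0], [0, 0, 0]], [5, [-24, 1, 0], [0, 0, 0]], [5, [-27, 1, 0], [0, 0, 0]], [5, [-27, 1, 0], [0, 0, 0]]]}}

```text
clock: 9.95
tcp_pos: [0.569, 0.1939, 0.0432]
orientation: [-2.449, -1.965, -0.004]
contact_force: [-0.5, 0.3, 0.1]
grip_width: 0.0077
```

```bash
python3 -c "
from h import *
probe(1)"
```

```text
t 9.95 p [0.569  0.1939 0.0432] w 0.0077 F [-0.5  0.3  0.1] q [-0.83  0.66  0.54  1.9  -0.5   0.72 -0.21]
[[ 0.217  0.976  0.001]
 [ 0.976 -0.217  0.003]
 [ 0.003  0.    -1.   ]]
tip rel nest: along b 16.5 depth 38.5 lat 0.1 z 43.9 F along b -0.2
```

Call:
{"api": "play_rows", "payload": {"deltas": [[5, [-6, 0, 0], [0, 0, 0]], [5, [-12, 0, 0], [0, 0, 0]], [5, [-18, 0, 0], [0, 0, 0]], [5, [-23, 0, 0], [0, 0, 0]], [5, [-23, 0, 0], [0, 0, 0]]]}}

```text
clock: 10.58
tcp_pos: [0.5639, 0.1708, 0.0432]
orientation: [-2.45, -1.964, -0.004]
contact_force: [1.2, 0.1, -1.0]
grip_width: 0.0075
```

```bash
python3 -c "
from h import *
probe(1)"
```

```text
t 10.57 p [0.5639 0.1708 0.0432] w 0.0075 F [ 1.2  0.1 -1. ] q [-0.8   0.64  0.54  1.93 -0.5   0.7  -0.17]
[[ 0.218  0.976  0.001]
 [ 0.976 -0.218  0.003]
 [ 0.003  0.    -1.   ]]
tip rel nest: along b 40.1 depth 62.1 lat 0.1 z 43.9 F along b -0.4
```

Nest 2 is through. On to nest 3.

Call:
{"api": "play_rows", "payload": {"deltas": [[5, [40, 0, 0], [0, 0, 0]], [5, [78, 0, 0], [0, 0, 0]], [5, [80, 0, 0], [0, 0, 0]], [5, [80, 40, 0], [0, 0, 0]], [5, [80, 58, 0], [0, 0, 0]], [5, [80, 58, 0], [0, 0, 0]], [5, [60, 58, 0], [0, 0, 0]], [5, [50, 58, 0], [0, 0, 0]]]}}

```text
clock: 11.58
tcp_pos: [0.63, 0.2045, 0.0433]
orientation: [-2.451, -1.962, -0.001]
contact_force: [0.0, -1.8, -0.4]
grip_width: 0.0073
```

Call:
{"api": "play_rows", "payload": {"deltas": [[5, [-8, 0, 0], [0, 0, 0]], [5, [-15, 0, 0], [0, 0, 0]], [5, [-18, 0, 0], [0, 0, 0]], [5, [-21, 0, 0], [0, 0, 0]], [5, [-24, 0, 0], [0, 0, 0]], [5, [-27, 0, 0], [0, 0, 0]], [5, [-27, 0, 0], [0, 0, 0]]]}}

```text
clock: 12.45
tcp_pos: [0.624, 0.1779, 0.0432]
orientation: [-2.452, -1.962, -0.001]
contact_force: [-0.6, 0.2, -0.6]
grip_width: 0.0074
```

```bash
python3 -c "
from h import *
probe(2)"
```

```text
t 12.45 p [0.624  0.1779 0.0432] w 0.0074 F [-0.6  0.2 -0.6] q [-0.75  0.72  0.54  1.78 -0.5   0.78 -0.17]
[[ 0.219  0.976 -0.001]
 [ 0.976 -0.219  0.002]
 [ 0.001 -0.001 -1.   ]]
tip rel nest: along b 20.1 depth 42.1 lat -0.9 z 44.1 F along b -0.1
```

Depth 42 with no resistance, so it is through; push until it is clear out of the back.

Call:
{"api": "play_rows", "payload": {"deltas": [[5, [-6, 0.5, 0], [0, 0, 0]], [5, [-12, 1, 0], [0, 0, 0]], [5, [-17, 1, 0], [0, 0, 0]], [5, [-20, 1, 0], [0, 0, 0]], [5, [-20, 1, 0], [0, 0, 0]]]}}

```text
clock: 13.08
tcp_pos: [0.6206, 0.1578, 0.0433]
orientation: [-2.452, -1.961, -0.001]
contact_force: [0.0, 0.8, -0.3]
grip_width: 0.0075
```

```bash
python3 - <<'E'
from h import *
probe(2)
# retreat, raise, then block; pick lay with grip at (.4108,-.174), y az 18.1
G=S[2]-.150*b; G[2]=.043; H=G.copy(); H[2]=.15
Y=yawM(18.1)
plan((G,YR),(H,YR),([.411,-.174,.12],Y),([.411,-.174,.035],Y))
im,d=grab('top','top4.png'); P=cloud('top',d); st()
E
```

```text
t 13.07 p [0.6206 0.1578 0.0433] w 0.0075 F [ 0.   0.8 -0.3] q [-0.73  0.71  0.54  1.8  -0.5   0.77 -0.14]
[[ 0.22   0.976 -0.001]
 [ 0.976 -0.22   0.002]
 [ 0.001 -0.001 -1.   ]]
tip rel nest: along b 40.5 depth 62.5 lat 0.0 z 44.1 F along b -0.8
[87.5, -0.6, 0.4] [-0.001, -0.001, -0.003] dist 87
[0.0, 0.0, -107.0] [0.0, 0.0, 0.0] dist 107
[-456.8, -132.2, 30.0] [0.0, 0.0, -0.535] dist 477
[0.0, 0.0, 85.0] [0.0, 0.0, 0.0] dist 85
t 13.12 p [0.6206 0.1581 0.0432] w 0.0079 F [ 0.1 -0.3 -1.6] q [-0.73  0.71  0.54  1.8  -0.5   0.77 -0.14]
[[ 0.22   0.976 -0.001]
 [ 0.976 -0.22   0.002]
 [ 0.001 -0.001 -1.   ]]
```

Call:
{"api": "play_rows", "payload": {"deltas": [[5, [40, 0, 0], [0, 0, 0]], [5, [80, 0, 0], [0, 0, 0]], [5, [87, 0, 0], [0, 0, 0]], [5, [87, 0, 0], [0, 0, 0]], [5, [87, 0, -40], [0, 0, 0]], [5, [87, 0, -80], [0, 0, 0]], [5, [87, 0, -107], [0, 0, 0]], [5, [87, 0, -107], [0, 0, 0]]]}}

```text
clock: 14.12
tcp_pos: [0.6414, 0.2409, 0.1529]
orientation: [-2.456, -1.959, -0.007]
contact_force: [0.1, -0.4, -1.0]
grip_width: 0.0074
```

Call:
{"api": "play_rows", "payload": {"deltas": [[5, [-57, -17, 2], [0, 0, -0.067]], [5, [-114, -33, 4], [0, 0, -0.134]], [5, [-171, -50, 8], [0, 0, -0.2]], [5, [-228, -66, 12], [0, 0, -0.267]], [5, [-286, -83, 16], [0, 0, -0.334]], [5, [-343, -99, 20], [0, 0, -0.4]], [5, [-400, -116, 25], [0, 0, -0.468]], [5, [-457, -132, 30], [0, 0, -0.535]]]}}

```text
clock: 15.12
tcp_pos: [0.4086, -0.177, 0.12]
orientation: [-1.849, -2.539, -0.006]
contact_force: [0.5, -1.5, 0.8]
grip_width: 0.0075
```

```bash
python3 - <<'E'
from h import *
st(); Y=yawM(18.1)
plan(([.411,-.174,.030],Y))
E
```

```text
t 15.12 p [ 0.4086 -0.177   0.12  ] w 0.0075 F [ 0.5 -1.5  0.8] q [-0.24  0.3   0.6   2.22 -0.27  0.69  0.86]
[[-0.307  0.952  0.002]
 [ 0.952  0.307  0.003]
 [ 0.002  0.003 -1.   ]]
[1.9, 3.0, 90.0] [0.003, -0.002, -0.004] dist 90
```

Call:
{"api": "play_rows", "payload": {"deltas": [[5, [1, 2, 40], [0.003, -0.002, -0.004]], [5, [2, 3, 75], [0.003, -0.002, -0.004]], [5, [2, 3, 89], [0.003, -0.002, -0.004]], [5, [2, 3, 91.5], [0.003, -0.002, -0.004]], [5, [2, 3, 92.5], [0.003, -0.002, -0.004]], [5, [2, 3, 92.5], [0.003, -0.002, -0.004]], [5, [2, 3, 92.5], [0.003, -0.002, -0.004]]]}}

```text
clock: 16.0
tcp_pos: [0.4115, -0.1739, 0.0282]
orientation: [1.843, 2.543, 0.001]
contact_force: [-0.5, -0.2, -0.2]
grip_width: 0.0077
```

Call:
{"api": "play_rows", "payload": {"deltas": [[15, [0, 0, 0], [0, 0, 0]], [30, [0, 0, 0], [0, 0, 0]], [35, [0, 0, 0], [0, 0, 0]], [40, [0, 0, -20], [0, 0, 0]], [40, [0, 0, -60], [0, 0, 0]], [40, [0, 0, -120], [0, 0, 0]], [40, [0, 0, -120], [0, 0, 0]]]}}

```text
clock: 16.88
tcp_pos: [0.4141, -0.1746, 0.1516]
orientation: [1.839, 2.538, 0.008]
contact_force: [-0.3, -1.2, -1.0]
grip_width: 0.0402
```

```bash
python3 - <<'E'
from h import *
st(); 
# sleeve poses from the top view taken with hand off? do now
im,d=grab('top','top5.png'); P=cloud('top',d); hsv=cv2.cvtColor(im,cv2.COLOR_RGB2HSV)
m=cv2.inRange(hsv,(12,130,120),(28,255,255)); k=np.zeros_like(m); k[160:230,240:290]=m[160:230,240:290]
n,l,s,c=cv2.connectedComponentsWithStats(k)
for i in range(1,n):
    if s[i,4]>30:
        w=onplane('top',c[i],.050)[0]; 
        j=int(np.argmin([np.linalg.norm((w-x)[:2]) for x in S])); print(j+1,w,'rel nest b,row',np.round([(w-S[j])@b*1000,(w-S[j])@rowd*1000],1))
m=cv2.inRange(hsv,(0,120,90),(9,255,255)); k=np.zeros_like(m); k[225:265,320:370]=m[225:265,320:370]
q=np.argwhere(k>0)[:,::-1].astype(float); W=onplane('top',q,.032)[:,:2]; print('pick',W.mean(0),len(q))
# tray: blue rim
m=cv2.inRange(hsv,(100,80,60),(130,255,255)); k=np.zeros_like(m); k[190:280,180:262]=m[190:280,180:262]
q=np.argwhere(k>0)[:,::-1].astype(float); W=onplane('top',q,.018)[:,:2].astype(np.float32)*1000; print('tray',cv2.minAreaRect(W))
E
```

```text
t 16.88 p [ 0.4141 -0.1746  0.1516] w 0.0402 F [-0.3 -1.2 -1. ] q [-0.32  0.24  0.67  2.19 -0.22  0.76  0.82]
[[-0.311  0.95   0.009]
 [ 0.95   0.311 -0.   ]
 [-0.003  0.008 -1.   ]]
3 [0.60675447 0.09673809 0.05      ] rel nest b,row [0.1 0.1]
2 [0.55017854 0.109497   0.05      ] rel nest b,row [-0.1  0.1]
1 [0.49308704 0.12035972 0.05      ] rel nest b,row [ 1.7 -0. ]
pick [ 0.4100089  -0.17276197] 54
tray ((440.04327392578125, 226.07620239257812), (113.3592300415039, 154.34725952148438), 50.8021240234375)
```

```bash
cat >> h.py <<'E'
GP=.0187
def tcpfor(C,M): return np.array(C,float)+GP*M[:,2]
E
python3 - <<'E'
from h import *
MP=yawM(-12.54,25); C=S[0]+.0057*b; T=tcpfor(C,MP); H=T-MP[:,2]*.09
H2=H+[0,0,.08]
plan((H2,MP),(H,MP),(T,MP)); print(T)
E
```

```text
[225.1, 150.8, -38.3] [-0.111, 0.426, 0.528] dist 274
[-33.8, 0.0, 72.5] [0.0, 0.0, 0.0] dist 80
[0.0, 0.0, 90.0] [0.0, 0.0, 0.0] dist 90
[0.49396192 0.12414344 0.02705204]
```

Call:
{"api": "play_rows", "payload": {"deltas": [[40, [37, 25, -15], [-0.018, 0.07, 0.088]], [40, [75, 50, -25], [-0.037, 0.14, 0.176]], [40, [112, 75, -32], [-0.055, 0.213, 0.264]], [40, [150, 100, -36], [-0.074, 0.284, 0.352]], [40, [188, 126, -38], [-0.092, 0.355, 0.44]], [40, [225, 151, -38], [-0.111, 0.426, 0.528]], [40, [225, 151, -38], [-0.111, 0.426, 0.528]]], "squeeze": 80}}

```text
clock: 17.8
tcp_pos: [0.4845, 0.089, 0.1863]
orientation: [-2.202, -1.77, -0.484]
contact_force: [-0.7, -1.1, -0.8]
grip_width: 0.0403
```

```bash
python3 - <<'E'
from h import *
st(); MP=yawM(-12.54,25); C=S[0]+.0057*b; T=tcpfor(C,MP); H=T-MP[:,2]*.06
plan((H,MP),(T,MP))
E
```

```text
t 17.8 p [0.4845 0.089  0.1863] w 0.0403 F [-0.7 -1.1 -0.8] q [-0.49  0.24  0.53  2.16 -0.77  0.85  0.34]
[[ 0.196  0.977  0.087]
 [ 0.885 -0.214  0.413]
 [ 0.422 -0.004 -0.906]]
[-34.3, 2.1, 99.7] [-0.005, 0.0, 0.001] dist 105
[0.0, -0.0, 60.0] [0.0, 0.0, 0.0] dist 60
```

Call:
{"api": "play_rows", "payload": {"deltas": [[40, [-20, 2, 50], [-0.005, 0, 0]], [40, [-34, 2, 95], [-0.005, 0, 0]], [40, [-34.3, 2.1, 120], [-0.005, 0, 0]], [40, [-34.3, 2.1, 145], [-0.005, 0, 0]], [40, [-34.3, 2.1, 159.7], [-0.005, 0, 0]], [40, [-34.3, 2.1, 159.7], [-0.005, 0, 0]]]}}

```text
clock: 18.55
tcp_pos: [0.4923, 0.1235, 0.0253]
orientation: [-2.205, -1.77, -0.483]
contact_force: [0.4, 0.2, 0.4]
grip_width: 0.0397
```

```bash
python3 - <<'E'
from h import *
st(); MP=yawM(-12.54,25); C=S[0]+.0057*b; T=tcpfor(C,MP); plan((T,MP))
E
```

```text
t 18.55 p [0.4923 0.1235 0.0253] w 0.0397 F [0.4 0.2 0.4] q [-0.37  0.55  0.32  2.22 -1.22  0.62  0.78]
[[ 0.197  0.976  0.088]
 [ 0.886 -0.216  0.411]
 [ 0.42  -0.003 -0.907]]
[1.6, 1.5, -1.1] [-0.003, 0.002, 0.0] dist 2
```

Call:
{"api": "play_rows", "payload": {"deltas": [[32, [1, 1.5, -1], [0, 0, 0]], [26, [1, 1.5, -1], [0, 0, 0]], [22, [1, 1.5, -1], [0, 0, 0]], [20, [1, 1.5, -1], [0, 0, 0]], [20, [1, 1.5, -1], [0, 0, 0]], [20, [1, 1.5, -1], [0, 0, 0]]]}}

```text
clock: 19.3
tcp_pos: [0.4947, 0.1223, 0.0271]
orientation: [-2.208, -1.77, -0.485]
contact_force: [0.9, -5.4, 3.1]
grip_width: 0.0269
```

```bash
python3 - <<'E'
from h import *
st(); 
peg=np.array([.6083,.2874,.018]); A=np.degrees(np.arctan2(peg[1],peg[0])); a=A+90
MP=yawM(-12.54,25); o=r.get_obs(); p=np.array(o['tcp_pos'])
U=p+[0,0,.14]; M1=yawM(-12.54,0); M2=yawM(a,0); M25=yawM(50,0); M3=yawM(a,-65)
Pc=peg+[0,0,.022+.10]; T3=tcpfor(Pc+[0,0,.004],M3)
V=np.array([.50,.20,.20])
print(a,T3); plan((U,M1),(V,M25),(V,M2),(T3,M3))
E
```

```text
t 19.3 p [0.4947 0.1223 0.0271] w 0.0269 F [ 0.9 -5.4  3.1] q [-0.37  0.55  0.32  2.22 -1.22  0.62  0.78]
[[ 0.198  0.976  0.091]
 [ 0.886 -0.217  0.41 ]
 [ 0.42  -0.001 -0.908]]
115.289059631947 [0.62362373 0.29463992 0.13609704]
[58.7, -0.1, -127.1] [-0.001, -0.433, -0.001] dist 140
[77.0, -11.7, -32.9] [0.0, 0.0, -1.092] dist 85
[0.0, 0.0, 0.0] [0.0, 0.0, -1.14] dist 0
[-152.2, 32.8, 63.9] [-0.0, -1.134, -0.0] dist 168
```

Call:
{"api": "play_rows", "payload": {"deltas": [[20, [4, 0, -9], [0, 0, 0]], [20, [12, 0, -27], [0, 0, 0]], [20, [29, 0, -60], [0, -0.1, 0]], [20, [44, 0, -95], [0, -0.22, 0]], [20, [59, 0, -127], [0, -0.34, 0]], [20, [59, 0, -127], [0, -0.433, 0]], [20, [59, 0, -127], [0, -0.433, 0]]]}}

```text
clock: 20.18
tcp_pos: [0.494, 0.1255, 0.1671]
orientation: [-2.444, -1.971, 0.001]
contact_force: [-0.2, -0.9, -2.0]
grip_width: 0.0266
```

Call:
{"api": "play_rows", "payload": {"deltas": [[20, [10, -2, -5], [0, 0, -0.14]], [20, [20, -4, -10], [0, 0, -0.28]], [20, [30, -5, -15], [0, 0, -0.42]], [20, [40, -6, -20], [0, 0, -0.56]], [20, [50, -8, -25], [0, 0, -0.7]], [20, [60, -10, -30], [0, 0, -0.84]], [20, [70, -11, -33], [0, 0, -0.97]], [20, [77, -12, -33], [0, 0, -1.092]]]}}

```text
clock: 21.18
tcp_pos: [0.4976, 0.202, 0.1995]
orientation: [-1.06, -2.952, -0.001]
contact_force: [0.3, 1.1, -2.3]
grip_width: 0.027
```

Call:
{"api": "play_rows", "payload": {"deltas": [[20, [0, 0, 0], [0, 0, -0.14]], [20, [0, 0, 0], [0, 0, -0.28]], [20, [0, 0, 0], [0, 0, -0.42]], [20, [0, 0, 0], [0, 0, -0.57]], [20, [0, 0, 0], [0, 0, -0.71]], [20, [0, 0, 0], [0, 0, -0.85]], [20, [0, 0, 0], [0, 0, -1.0]], [20, [0, 0, 0], [0, 0, -1.14]]]}}

```text
clock: 22.18
tcp_pos: [0.4963, 0.2001, 0.1984]
orientation: [0.704, -3.054, -0.007]
contact_force: [-0.7, 0.8, -1.5]
grip_width: 0.0264
```

```bash
python3 - <<'E'
from h import *
st(); 
peg=np.array([.6083,.2874,.018]); a=115.29; M3=yawM(a,-65)
T3=tcpfor(peg+[0,0,.022+.10+.004],M3); plan((T3,M3))
E
```

```text
t 22.18 p [0.4963 0.2001 0.1984] w 0.0264 F [-0.7  0.8 -1.5] q [-0.73  0.29  0.29  1.94 -0.11  0.93  1.63]
[[-0.899 -0.438 -0.008]
 [-0.438  0.899  0.003]
 [ 0.006  0.006 -1.   ]]
[-156.3, 28.8, 61.6] [0.012, -1.14, 0.007] dist 170
```

Call:
{"api": "play_rows", "payload": {"deltas": [[20, [-15, 4, 0], [0, -0.142, 0]], [20, [-35, 7, 5], [0, -0.285, 0]], [20, [-55, 11, 12], [0.003, -0.428, 0.002]], [20, [-75, 14, 20], [0.006, -0.57, 0.003]], [20, [-95, 18, 30], [0.008, -0.713, 0.004]], [20, [-115, 22, 40], [0.009, -0.855, 0.005]], [20, [-136, 25, 50], [0.01, -1.0, 0.006]], [20, [-156, 29, 61], [0.012, -1.14, 0.007]]]}}

```text
clock: 23.18
tcp_pos: [0.5844, 0.2181, 0.1545]
orientation: [-0.518, 2.491, -0.009]
contact_force: [0.6, -0.7, -1.7]
grip_width: 0.0268
```

```bash
python3 - <<'E'
from h import *
o,M=st(); peg=np.array([.6083,.2874,.018]); M3=yawM(115.29,-65)
T3=tcpfor(peg+[0,0,.022+.10+.004],M3); plan((T3,M3))
a,da=grab('scene','scene6.png'); t,dt=grab('top','top6.png')
c=np.array(o['tcp_pos'])-GP*M[:,2]; print('grasp pt',c)
for n,im,d in(('scene',a,da),('top',t,dt)):
    P=cloud(n,d); hsv=cv2.cvtColor(im,cv2.COLOR_RGB2HSV); m=(cv2.inRange(hsv,(10,110,80),(28,255,255))>0)&(np.linalg.norm(P-c,axis=2)<.05)
    q=P[m]; print(n,m.sum(), q.mean(0) if len(q) else '', q.min(0) if len(q) else '', q.max(0) if len(q) else '')
    uv=proj(n,[c])[0].astype(int); x=cv2.imread('pics/%s6.png'%n)[max(0,uv[1]-50):uv[1]+50,max(0,uv[0]-50):uv[0]+50]
    cv2.imwrite('pics/k_%s.png'%n,cv2.resize(x,(400,400),interpolation=3)); print(uv)
cv2.imwrite('pics/c5.png',np.hstack([cv2.imread('pics/k_scene.png'),cv2.imread('pics/k_top.png')]))
E
```

```text
t 23.18 p [0.5844 0.2181 0.1545] w 0.0268 F [ 0.6 -0.7 -1.7] q [-0.47  0.3  -0.1   2.2   1.28  0.25  0.22]
[[-0.751 -0.362  0.551]
 [-0.366  0.924  0.108]
 [-0.549 -0.121 -0.827]]
[-47.4, 58.8, 45.1] [-0.132, -0.552, 0.048] dist 88
grasp pt [0.57410683 0.21605444 0.16994587]
scene 59 [0.57538873 0.22293466 0.18112683] [0.54910964 0.20818439 0.14680082] [0.59141961 0.23704188 0.20115713]
[238 178]
top 81 [0.57511001 0.21794076 0.18355382] [0.55885192 0.20325846 0.16939247] [0.59076385 0.23144268 0.20582121]
[220 186]
```

View pics/c5.png

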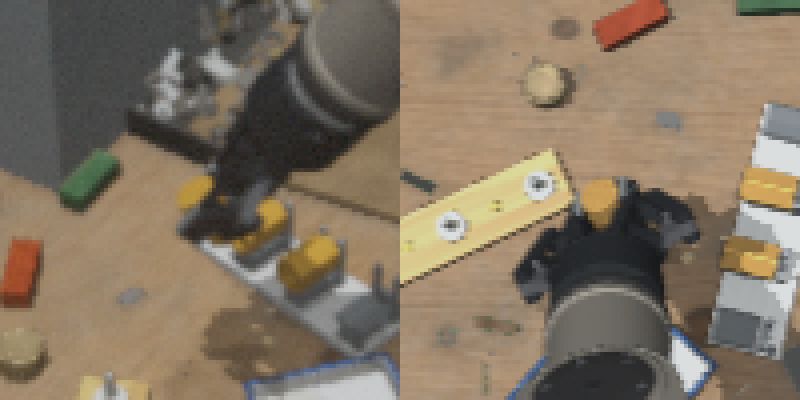

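Call:
{"api": "play_rows", "payload": {"deltas": [[20, [0, 15, 0], [-0.03, -0.12, 0.01]], [20, [-10, 30, 5], [-0.06, -0.25, 0.02]], [20, [-20, 45, 15], [-0.1, -0.37, 0.03]], [20, [-35, 55, 30], [-0.12, -0.48, 0.04]], [20, [-47, 59, 45], [-0.132, -0.552, 0.048]], [20, [-47, 59, 45], [-0.132, -0.552, 0.048]], [20, [-47, 59, 45], [-0.132, -0.552, 0.048]], [20, [-47, 59, 45], [-0.132, -0.552, 0.048]]]}}

```text
clock: 24.28
tcp_pos: [0.6233, 0.2935, 0.1351]
orientation: [-0.444, 1.974, 0.275]
contact_force: [1.0, 0.7, -1.7]
grip_width: 0.0262
```

```bash
python3 - <<'E'
from h import *
o,M=st(); peg=np.array([.6083,.2874,.018]); M3=yawM(115.29,-65)
T3=tcpfor(peg+[0,0,.022+.10+.004],M3); plan((T3,M3))
E
```

```text
t 24.27 p [0.6233 0.2935 0.1351] w 0.0262 F [ 1.   0.7 -1.7] q [-0.2   0.62 -0.47  2.34  2.84  0.96 -1.2 ]
[[-0.385 -0.426  0.819]
 [-0.186  0.905  0.383]
 [-0.904 -0.005 -0.427]]
[-1.3, 0.9, 0.3] [-0.004, -0.005, 0.003] dist 2
```

```bash
python3 - <<'E'
from h import *
o,M=st(); MP=yawM(-12.54,25); ax=M@(MP.T@b); print('axis',ax)
c=np.array(o['tcp_pos'])-GP*M[:,2]; print('grasp',c)
for n in('scene','top'):
    im,d=grab(n,n+'7.png'); P=cloud(n,d); hsv=cv2.cvtColor(im,cv2.COLOR_RGB2HSV); m=(cv2.inRange(hsv,(10,110,60),(28,255,255))>0)&(np.linalg.norm(P-c,axis=2)<.05)
    q=P[m]; print(n,m.sum(),np.percentile(q,[5,50,95],axis=0).round(3).tolist())
    if n=='top':
        k=m&(P[:,:,2]>c[2]+.008); uv=np.argwhere(k)[:,::-1].astype(float); print('topface',k.sum(),uv.mean(0),P[k].mean(0), onplane(n,[uv.mean(0)],np.median(P[k][:,2])), cv2.minAreaRect(uv.astype(np.float32)))
    u=proj(n,[c])[0].astype(int); cv2.imwrite('pics/k_%s.png'%n,cv2.resize(cv2.imread('pics/%s7.png'%n)[u[1]-40:u[1]+40,u[0]-40:u[0]+40],(400,400),interpolation=3))
cv2.imwrite('pics/c6.png',np.hstack([cv2.imread('pics/k_scene.png'),cv2.imread('pics/k_top.png')]))
E
```

```text
t 24.27 p [0.6233 0.2935 0.1351] w 0.0262 F [ 1.   0.7 -1.7] q [-0.2   0.62 -0.47  2.34  2.84  0.96 -1.2 ]
[[-0.385 -0.426  0.819]
 [-0.186  0.905  0.383]
 [-0.904 -0.005 -0.427]]
axis [0.00277626 0.00636824 0.99997587]
grasp [0.60799262 0.28632936 0.14304695]
scene 93 [[0.592, 0.276, 0.117], [0.603, 0.291, 0.157], [0.616, 0.301, 0.161]]
top 75 [[0.593, 0.274, 0.132], [0.606, 0.283, 0.159], [0.618, 0.297, 0.163]]
topface 60 [198.18333333 175.53333333] [0.6076898  0.28469393 0.15989075] [[0.60768372 0.28469113 0.15991078]] ((198.20001220703125, 175.89999389648438), (8.9442720413208, 8.497057914733887), 63.43495178222656)
```

View pics/c6.png

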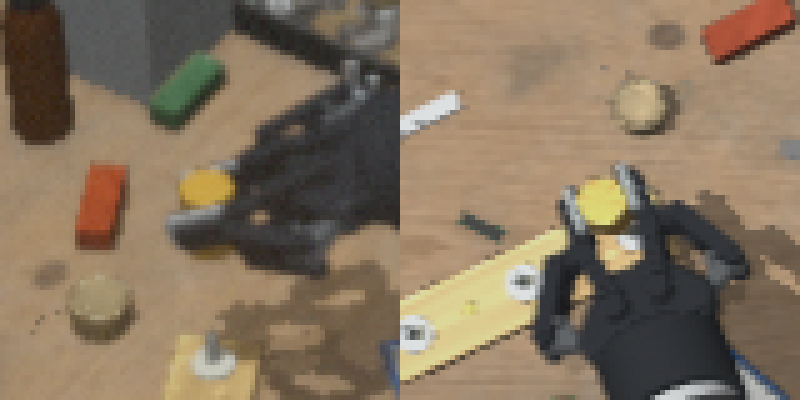

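```bash
python3 - <<'E'
from h import *
o,M=st(); p=np.array(o['tcp_pos']); M3=yawM(115.29,-65); q=p+[.0005,.0019,0]
for dz in (.033,.066,.076,.086,.094,.098): plan((q-[0,0,dz],M3))
E
```

```text
t 24.38 p [0.6234 0.2954 0.137 ] w 0.0269 F [ 0.8  1.  -1.5] q [-0.2   0.62 -0.47  2.34  2.84  0.97 -1.21]
[[-0.381 -0.428  0.819]
 [-0.184  0.904  0.387]
 [-0.906 -0.003 -0.423]]
[29.4, 1.6, 15.1] [-0.001, -0.001, 0.003] dist 33
[59.3, 1.7, 29.1] [-0.001, -0.001, 0.003] dist 66
[68.3, 1.8, 33.3] [-0.001, -0.001, 0.003] dist 76
[77.4, 1.8, 37.6] [-0.001, -0.001, 0.003] dist 86
[84.6, 1.8, 40.9] [-0.001, -0.001, 0.003] dist 94
[88.2, 1.8, 42.6] [-0.001, -0.001, 0.003] dist 98
```

```bash
python3 - <<'E'
from h import *
M3=yawM(115.29,-65); peg=np.array([.6086,.2884,.018]); T=tcpfor(peg+[0,0,.026],M3); print(T)
for dz in (.066,.032,.022,.012,.004,.0): plan((T+[0,0,dz],M3))
E
```

```text
[0.62392361 0.29564017 0.03609704]
[31.4, 0.1, 15.3] [-0.001, -0.001, 0.003] dist 35
[62.2, 0.2, 29.6] [-0.001, -0.001, 0.003] dist 69
[71.2, 0.3, 33.9] [-0.001, -0.001, 0.003] dist 79
[80.3, 0.3, 38.1] [-0.001, -0.001, 0.003] dist 89
[87.5, 0.3, 41.5] [-0.001, -0.001, 0.003] dist 97
[91.2, 0.4, 43.2] [-0.001, -0.001, 0.003] dist 101
```

Call:
{"api": "play_rows", "payload": {"deltas": [[20, [31, 0, 15], [0, 0, 0.003]], [20, [50, 0, 24], [0, 0, 0.003]], [20, [56, 0, 27], [0, 0, 0.003]], [20, [62, 0.2, 29.6], [0, 0, 0.003]], [20, [66, 0.2, 31.5], [0, 0, 0.003]], [20, [71, 0.3, 34], [0, 0, 0.003]], [20, [75, 0.3, 36], [0, 0, 0.003]], [20, [75, 0.3, 36], [0, 0, 0.003]]]}}

```text
clock: 25.38
tcp_pos: [0.6242, 0.2956, 0.0533]
orientation: [-0.442, 1.971, 0.28]
contact_force: [0.1, -0.2, -2.5]
grip_width: 0.0265
```

```bash
python3 - <<'E'
from h import *
st(); M3=yawM(115.29,-65); peg=np.array([.6086,.2884,.018]); T=tcpfor(peg+[0,0,.026],M3); print(T)
for dz in (.012,.004,.0): plan((T+[0,0,dz],M3))
c=T-GP*M3[:,2]+[0,0,.02]
for n in('scene','top'):
    im,d=grab(n,n+'8.png'); u=proj(n,[c])[0].astype(int); print(u,proj(n,[peg,peg+[0,0,.025]])); cv2.imwrite('pics/k_%s.png'%n,cv2.resize(cv2.imread('pics/%s8.png'%n)[u[1]-30:u[1]+30,u[0]-30:u[0]+30],(400,400),interpolation=3))
cv2.imwrite('pics/c7.png',np.hstack([cv2.imread('pics/k_scene.png'),cv2.imread('pics/k_top.png')]))
E
```

```text
t 25.38 p [0.6242 0.2956 0.0533] w 0.0265 F [ 0.1 -0.2 -2.5] q [-0.21  0.84 -0.44  2.31  2.92  1.14 -1.21]
[[-0.383 -0.427  0.819]
 [-0.181  0.904  0.386]
 [-0.906 -0.001 -0.424]]
[0.62392361 0.29564017 0.03609704]
[4.8, 0.1, 2.0] [-0.001, -0.001, 0.0] dist 5
[12.1, 0.1, 5.4] [-0.001, -0.001, 0.0] dist 13
[15.7, 0.1, 7.1] [-0.001, -0.001, 0.0] dist 17
[214 215] [[215.23141226 226.53418811]
 [214.81969547 220.69817064]]
[201 179] [[203.6948135  181.89187401]
 [202.61744507 180.8236975 ]]
```

View pics/c7.png

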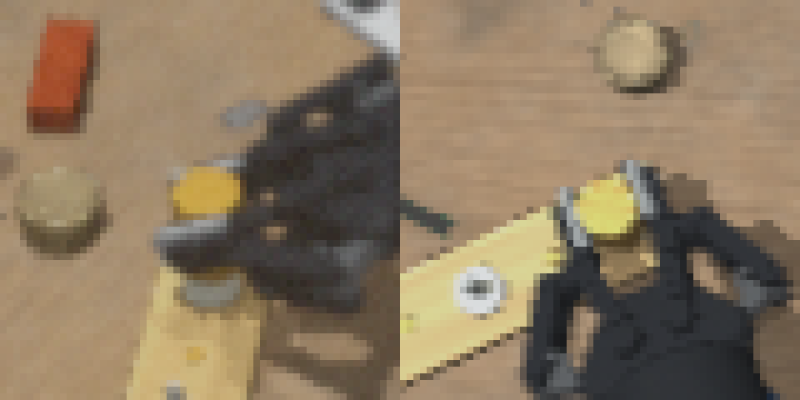

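Call:
{"api": "play_rows", "payload": {"deltas": [[20, [4, 0, 2], [0, 0, 0]], [20, [8, 0, 3.6], [0, 0, 0]], [20, [12, 0, 5.4], [0, 0, 0]], [20, [14, 0, 6.3], [0, 0, 0]], [20, [15.7, 0, 7.1], [0, 0, 0]], [20, [15.7, 0, 7.1], [0, 0, 0]]]}}

```text
clock: 26.22
tcp_pos: [0.6249, 0.2961, 0.0392]
orientation: [-0.441, 1.964, 0.281]
contact_force: [-5.6, -3.9, 12.2]
grip_width: 0.0266
```

```bash
python3 - <<'E'
from h import *
st(); im,d=grab('top'); P=cloud('top',d); hsv=cv2.cvtColor(im,cv2.COLOR_RGB2HSV); m=(cv2.inRange(hsv,(10,110,60),(28,255,255))>0)&(np.linalg.norm(P-[.608,.288,.06],axis=2)<.02)
print(m.sum(),np.median(P[m],0))
E
```

```text
t 26.23 p [0.6249 0.2961 0.0392] w 0.0266 F [-5.6 -3.9 12.2] q [-0.22  0.88 -0.43  2.31  2.93  1.18 -1.21]
[[-0.377 -0.427  0.822]
 [-0.179  0.904  0.387]
 [-0.909 -0.001 -0.418]]
51 [0.60824705 0.2858165  0.0619123 ]
```

Call:
{"api": "play_rows", "payload": {"deltas": [[30, [0, 0, 0], [0, 0, 0]], [38, [0, 0, 0], [0, 0, 0]], [42, [0, 0, 0], [0, 0, 0]], [42, [0, 0, -20], [0, 0, 0]], [42, [0, 0, -50], [0, 0, 0]], [42, [-15, 0, -80], [0, 0, 0]], [42, [-60, 0, -90], [0, 0, 0]], [42, [-100, 0, -90], [0, 0, 0]]]}}

```text
clock: 27.28
tcp_pos: [0.5869, 0.2769, 0.1603]
orientation: [-0.435, 1.974, 0.285]
contact_force: [2.4, -1.1, 0.1]
grip_width: 0.0416
```

```bash
cat > tray.py <<'E'
from h import *
im,d=grab('top','topT.png'); P=cloud('top',d); hsv=cv2.cvtColor(im,cv2.COLOR_RGB2HSV)
m=(cv2.inRange(hsv,(10,110,60),(28,255,255))>0)&(P[:,:,2]>.012)&(P[:,:,2]<.075)&(P[:,:,0]<.7)&(P[:,:,0]>.3)&(P[:,:,1]<.5)
n,l,s,c=cv2.connectedComponentsWithStats(m.astype(np.uint8))
for i in range(1,n):
    if s[i,4]>30: print('brass',s[i,4],np.median(P[l==i],0).round(4), np.percentile(P[l==i][:,2],95).round(3))
m=cv2.inRange(hsv,(100,80,60),(130,255,255)); k=np.zeros_like(m); k[190:290,150:275]=m[190:290,150:275]
n,l,s,c=cv2.connectedComponentsWithStats(cv2.dilate(k,np.ones((3,3))));
k[(P[:,:,2]>.035)]=0
q=np.argwhere(k>0)[:,::-1].astype(float); W=onplane('top',q,.018)[:,:2].astype(np.float32)*1000
print('tray',cv2.minAreaRect(W),'n',len(q))
E
python3 - <<'E'
from h import *
st(); exec(open('tray.py').read())
M0=yawM(-12.54); MY=yawM(50); T=tcpfor(S[1]+.002*b,M0); V=np.array([.52,.2,.22])
plan((V,yawM(115.3,-10)),(V,MY),(T+[0,0,.09],M0),(T,M0))
E
```

```text
t 27.27 p [0.5869 0.2769 0.1603] w 0.0416 F [ 2.4 -1.1  0.1] q [ 0.26  0.75 -1.04  2.4   2.68  1.05 -0.81]
[[-0.388 -0.424  0.819]
 [-0.175  0.906  0.386]
 [-0.905  0.006 -0.425]]
brass 62 [0.6065 0.2829 0.0613] 0.065
brass 111 [0.6043 0.0954 0.0571] 0.062
brass 115 [0.5489 0.1098 0.0575] 0.062
brass 63 [0.4019 0.3978 0.0307] 0.034
brass 94 [0.3837 0.4524 0.031 ] 0.034
brass 55 [0.3138 0.3222 0.0308] 0.034
tray ((439.70050048828125, 226.37582397460938), (99.33355712890625, 166.4466094970703), 40.29668426513672) n 96
[-2.4, -42.4, -109.1] [-0.001, 0.976, -0.002] dist 117
[0.0, 0.0, 0.0] [0.099, 0.155, 1.137] dist 0
[-82.2, -51.8, 104.7] [0.0, 0.0, 1.092] dist 143
[0.0, 0.0, 90.0] [0.0, 0.0, 0.0] dist 90
```

```bash
python3 - <<'E'
from h import *
Mm=R.from_rotvec([-.518,2.491,-.009]).as_matrix(); M3=yawM(115.29,-65)
plan(([.615,.285,.18],M3),([.5844,.2181,.19],Mm))
plan(([.5844,.2181,.19],Mm),([.51,.2,.2],yawM(115.3)))
E
```

```text
[-15.7, -5.9, 18.8] [-0.002, 0.016, -0.001] dist 25
[14.7, -47.4, -55.2] [0.132, 0.551, -0.048] dist 74
[-1.9, -53.4, -36.6] [0.13, 0.567, -0.051] dist 65
[57.0, 9.0, -51.3] [-0.138, 0.581, -0.031] dist 77
```

Call:
{"api": "play_rows", "payload": {"deltas": [[42, [-16, -6, 19], [0, 0, 0]], [42, [-16, -6, 19], [0, 0, 0]], [42, [-10, -20, 5], [0.03, 0.14, -0.01]], [42, [-6, -35, -15], [0.07, 0.28, -0.02]], [42, [-3, -47, -28], [0.1, 0.42, -0.04]], [42, [-2, -53, -37], [0.13, 0.567, -0.05]], [42, [-2, -53, -37], [0.13, 0.567, -0.05]], [42, [-2, -53, -37], [0.13, 0.567, -0.05]]]}}

```text
clock: 28.32
tcp_pos: [0.5827, 0.2182, 0.1894]
orientation: [-0.52, 2.494, -0.01]
contact_force: [0.5, 0.3, 0.3]
grip_width: 0.0417
```

```bash
python3 - <<'E'
from h import *
st(); M0=yawM(-12.54); MY=yawM(50); T=tcpfor(S[1]+.002*b,M0); V=np.array([.52,.2,.2])
plan((V,yawM(100,-10)),(V,MY),(T+[0,0,.09],M0),(T,M0))
E
```

```text
t 28.32 p [0.5827 0.2182 0.1894] w 0.0417 F [0.5 0.3 0.3] q [ 0.11  0.33 -0.77  2.14  1.22  0.47  0.36]
[[-0.753 -0.363  0.549]
 [-0.367  0.924  0.107]
 [-0.546 -0.121 -0.829]]
[48.1, 4.6, -45.2] [-0.039, 0.418, 0.232] dist 66
[0.0, 0.0, 0.0] [0.076, 0.163, 0.87] dist 0
[-82.2, -51.8, 84.7] [0.0, 0.0, 1.092] dist 129
[0.0, 0.0, 90.0] [0.0, 0.0, 0.0] dist 90
```

Good, back in the ordinary wrist branch. Turn down and over to nest 2.

Call:
{"api": "play_rows", "payload": {"deltas": [[42, [12, 1, -11], [-0.01, 0.1, 0.06]], [42, [24, 2, -22], [-0.02, 0.21, 0.116]], [42, [36, 3, -34], [-0.03, 0.31, 0.17]], [42, [48, 5, -45], [-0.039, 0.418, 0.232]], [42, [48, 5, -45], [-0.039, 0.418, 0.232]], [42, [48, 5, -45], [-0.039, 0.418, 0.232]]]}}

```text
clock: 29.08
tcp_pos: [0.5193, 0.2001, 0.1987]
orientation: [-0.261, 2.956, 0.021]
contact_force: [0.0, 0.3, 0.4]
grip_width: 0.0422
```

Call:
{"api": "play_rows", "payload": {"deltas": [[42, [0, 0, 0], [0.01, 0.02, 0.12]], [42, [0, 0, 0], [0.02, 0.05, 0.25]], [42, [0, 0, 0], [0.03, 0.07, 0.37]], [42, [0, 0, 0], [0.044, 0.095, 0.5]], [42, [0, 0, 0], [0.055, 0.12, 0.63]], [42, [0, 0, 0], [0.066, 0.14, 0.75]], [42, [0, 0, 0], [0.076, 0.163, 0.87]], [42, [0, 0, 0], [0.076, 0.163, 0.87]]]}}

```text
clock: 30.08
tcp_pos: [0.519, 0.1998, 0.198]
orientation: [1.068, 2.952, -0.003]
contact_force: [-0.5, 0.1, -0.5]
grip_width: 0.0419
```

```bash
python3 - <<'E'
from h import *
st(); M0=yawM(-12.54); T=tcpfor(S[1]+.002*b,M0)
plan((T+[0,0,.09],M0),(T,M0))
E
```

```text
t 30.07 p [0.519  0.1998 0.198 ] w 0.0419 F [-0.5  0.1 -0.5] q [ 0.12  0.42 -0.76  1.84  0.34  1.02  0.1 ]
[[-0.769  0.64   0.001]
 [ 0.64   0.769 -0.003]
 [-0.003 -0.001 -1.   ]]
[-82.5, -51.3, 83.0] [0.0, 0.003, 1.095] dist 128
[0.0, 0.0, 90.0] [0.0, 0.0, 0.0] dist 90
```

Call:
{"api": "play_rows", "payload": {"deltas": [[40, [-10, -6, 10], [0, 0, 0.14]], [40, [-20, -13, 20], [0, 0, 0.28]], [40, [-30, -20, 30], [0, 0, 0.42]], [40, [-42, -26, 42], [0, 0, 0.56]], [40, [-54, -34, 54], [0, 0, 0.7]], [40, [-66, -42, 66], [0, 0, 0.84]], [40, [-78, -48, 78], [0, 0, 0.98]], [40, [-82.5, -51.3, 83], [0, 0.003, 1.095]]]}}

```text
clock: 31.08
tcp_pos: [0.5489, 0.1063, 0.1142]
orientation: [2.45, 1.964, -0.002]
contact_force: [0.2, -0.0, 0.6]
grip_width: 0.04
```

```bash
python3 - <<'E'
from h import *
st(); M0=yawM(-12.54); T=tcpfor(S[1]+.002*b,M0)
plan((T,M0))
E
```

```text
t 31.07 p [0.5489 0.1063 0.1142] w 0.04 F [ 0.2 -0.   0.6] q [ 0.05  0.47 -0.45  1.91  0.28  0.82 -0.77]
[[ 0.218  0.976 -0.   ]
 [ 0.976 -0.218 -0.001]
 [-0.001  0.    -1.   ]]
[1.4, 0.5, 88.9] [0.0, 0.001, -0.0] dist 89
```

Call:
{"api": "play_rows", "payload": {"deltas": [[40, [1, 0.5, 35], [0, 0, 0]], [40, [1.4, 0.5, 65], [0, 0, 0]], [40, [1.4, 0.5, 82], [0, 0, 0]], [40, [1.4, 0.5, 82], [0, 0, 0]], [28, [1.4, 0.5, 82], [0, 0, 0]], [20, [1.4, 0.5, 82], [0, 0, 0]], [20, [1.4, 0.5, 82], [0, 0, 0]], [20, [1.4, 0.5, 82], [0, 0, 0]]]}}

```text
clock: 32.08
tcp_pos: [0.5509, 0.1077, 0.0336]
orientation: [2.449, 1.964, 0.002]
contact_force: [0.0, -0.5, 7.3]
grip_width: 0.0265
```

Call:
{"api": "play_rows", "payload": {"deltas": [[20, [0, 0, 0], [0, 0, 0]], [20, [0, 0, -20], [0, 0, 0]], [20, [0, 0, -60], [0, 0, 0]], [20, [0, 0, -90], [0, 0, 0]], [20, [0, 0, -90], [0, 0, 0]]]}}

```text
clock: 32.7
tcp_pos: [0.5524, 0.1085, 0.1269]
orientation: [2.447, 1.962, 0.01]
contact_force: [0.2, -0.5, -2.4]
grip_width: 0.0262
```

```bash
python3 - <<'E'
from h import *
st(); exec(open('tray.py').read())
Mt=yawM(-39.2); L=np.array([-.775,.632]); c=np.array([.440,.226]); A=np.r_[c+.034*L,.0]
plan((A+[0,0,.10],Mt),(A+[0,0,.009],Mt))
E
```

```text
t 32.7 p [0.5524 0.1085 0.1269] w 0.0262 F [ 0.2 -0.5 -2.4] q [ 0.06  0.46 -0.46  1.9   0.27  0.84 -0.76]
[[ 0.218  0.976  0.008]
 [ 0.976 -0.218  0.   ]
 [ 0.002  0.008 -1.   ]]
brass 70 [0.6064 0.2821 0.06  ] 0.066
brass 69 [0.4017 0.3973 0.0307] 0.034
brass 59 [0.3742 0.4574 0.0303] 0.034
brass 55 [0.3147 0.3225 0.031 ] 0.034
tray ((440.0431213378906, 226.0752716064453), (113.3603515625, 154.34713745117188), 50.80032730102539) n 199
[106.2, -164.8, 24.3] [0.005, -0.002, 0.465] dist 198
[0.0, 0.0, 91.0] [0.0, 0.0, 0.0] dist 91
```

Call:
{"api": "play_rows", "payload": {"deltas": [[20, [27, -41, 4], [0, 0, 0.116]], [20, [53, -82, 10], [0, 0, 0.232]], [20, [80, -124, 18], [0, 0, 0.35]], [20, [106, -165, 24], [0, 0, 0.465]], [20, [106, -165, 24], [0, 0, 0.465]]]}}

```text
clock: 33.38
tcp_pos: [0.4091, 0.2498, 0.0991]
orientation: [2.832, 1.356, 0.001]
contact_force: [1.1, -0.6, -2.4]
grip_width: 0.0261
```

```bash
python3 - <<'E'
from h import *
st(); Mt=yawM(-39.2); L=np.array([-.775,.632]); c=np.array([.440,.226]); A=np.r_[c+.034*L,.0]
plan((A+[0,0,.009],Mt))
E
```

```text
t 33.38 p [0.4091 0.2498 0.0991] w 0.0261 F [ 1.1 -0.6 -2.4] q [-0.33  0.37 -0.42  2.11  0.23  0.7  -1.58]
[[ 0.627  0.779  0.001]
 [ 0.779 -0.627 -0.001]
 [-0.     0.002 -1.   ]]
[1.0, 4.8, 90.1] [0.002, 0.0, 0.007] dist 90
```

Call:
{"api": "play_rows", "payload": {"deltas": [[20, [1, 4, 40], [0, 0, 0.007]], [20, [1, 4.8, 72], [0, 0, 0.007]], [20, [1, 4.8, 84], [0, 0, 0.007]], [20, [1, 4.8, 88], [0, 0, 0.007]], [20, [1, 4.8, 90], [0, 0, 0.007]], [20, [1, 4.8, 90], [0, 0, 0.007]]]}}

```text
clock: 34.12
tcp_pos: [0.4142, 0.2477, 0.0098]
orientation: [2.837, 1.346, 0.003]
contact_force: [-0.1, 0.7, -1.5]
grip_width: 0.0261
```

Call:
{"api": "play_rows", "payload": {"deltas": [[28, [0, 0, 0], [0, 0, 0]], [33, [0, 0, 0], [0, 0, 0]], [40, [0, 0, -1], [0, 0, 0]], [42, [0, 0, -3], [0, 0, 0]], [42, [0, 0, -10], [0, 0, 0]], [42, [0, 0, -30], [0, 0, 0]], [42, [0, 0, -70], [0, 0, 0]], [42, [0, 0, -100], [0, 0, 0]]]}}

```text
clock: 35.12
tcp_pos: [0.4141, 0.248, 0.1116]
orientation: [2.837, 1.347, 0.005]
contact_force: [0.4, -0.6, 0.4]
grip_width: 0.0425
```

```bash
python3 - <<'E'
from h import *
st(); M0=yawM(-12.54); T=tcpfor(S[2]+.002*b,M0); T[2]=.032
plan((T+[0,0,.085],M0),(T,M0))
E
```

```text
t 35.12 p [0.4141 0.248  0.1116] w 0.0425 F [ 0.4 -0.6  0.4] q [-0.31  0.36 -0.43  2.09  0.22  0.73 -1.57]
[[ 0.632  0.775  0.003]
 [ 0.775 -0.632  0.   ]
 [ 0.002  0.002 -1.   ]]
[2.9, 245.8, -4.8] [0.003, -0.002, -0.466] dist 246
[0.0, 0.0, 85.0] [0.0, 0.0, 0.0] dist 85
```

Call:
{"api": "play_rows", "payload": {"deltas": [[40, [1, 45, -4], [0, 0, -0.09]], [40, [1, 90, -5], [0, 0, -0.18]], [40, [2, 140, -5], [0, 0, -0.28]], [40, [3, 190, -5], [0, 0, -0.37]], [40, [3, 230, -5], [0, 0, -0.44]], [40, [3, 246, -5], [0, 0, -0.466]], [40, [3, 246, -5], [0, 0, -0.466]]]}}

```text
clock: 36.0
tcp_pos: [0.6072, 0.0934, 0.1173]
orientation: [2.452, 1.961, 0.004]
contact_force: [0.2, 0.7, -0.1]
grip_width: 0.0404
```

```bash
python3 - <<'E'
from h import *
st(); M0=yawM(-12.54); T=tcpfor(S[2]+.002*b,M0); T[2]=.032
plan((T,M0)); exec(open('tray.py').read())
E
```

```text
t 36.0 p [0.6072 0.0934 0.1173] w 0.0404 F [ 0.2  0.7 -0.1] q [ 0.08  0.54 -0.45  1.78  0.29  0.88 -0.72]
[[ 0.22   0.976  0.003]
 [ 0.976 -0.22   0.   ]
 [ 0.001  0.003 -1.   ]]
[1.1, -1.5, 85.3] [0.003, -0.001, -0.003] dist 85
brass 69 [0.6058 0.2819 0.0617] 0.066
brass 102 [0.4153 0.2464 0.031 ] 0.036
brass 65 [0.4016 0.3977 0.0308] 0.035
brass 92 [0.3825 0.4513 0.0307] 0.034
brass 53 [0.3175 0.3224 0.0299] 0.034
tray ((439.8233337402344, 225.83419799804688), (114.03181457519531, 154.3527374267578), 50.87077713012695) n 197
```

Call:
{"api": "play_rows", "payload": {"deltas": [[40, [1, -1, 35], [0, 0, 0]], [40, [1.1, -1.5, 65], [0, 0, 0]], [40, [1.1, -1.5, 85], [0, 0, 0]], [40, [1.1, -1.5, 85], [0, 0, 0]], [28, [1.1, -1.5, 85], [0, 0, 0]], [20, [1.1, -1.5, 85], [0, 0, 0]], [20, [1.1, -1.5, 85], [0, 0, 0]], [20, [1.1, -1.5, 85], [0, 0, 0]]]}}

```text
clock: 37.05
tcp_pos: [0.6072, 0.0966, 0.0342]
orientation: [2.449, 1.962, 0.01]
contact_force: [3.0, -0.9, 5.8]
grip_width: 0.026
```

Call:
{"api": "play_rows", "payload": {"deltas": [[20, [0, 0, 0], [0, 0, 0]], [20, [0, 0, -20], [0, 0, 0]], [20, [0, 0, -60], [0, 0, 0]], [20, [0, 0, -90], [0, 0, 0]], [20, [0, 0, -90], [0, 0, 0]]]}}

```text
clock: 37.67
tcp_pos: [0.6079, 0.0971, 0.1274]
orientation: [2.448, 1.961, 0.017]
contact_force: [0.8, 0.3, -2.0]
grip_width: 0.0262
```

```bash
python3 - <<'E'
from h import *
st(); exec(open('tray.py').read())
Mt=yawM(-39.2); L=np.array([-.775,.632]); c=np.array([.440,.226]); A=np.r_[c-.036*L,.0]
plan((A+[0,0,.10],Mt),(A+[0,0,.009],Mt))
E
```

```text
t 37.67 p [0.6079 0.0971 0.1274] w 0.0262 F [ 0.8  0.3 -2. ] q [ 0.08  0.53 -0.45  1.78  0.29  0.89 -0.72]
[[ 0.218  0.976  0.012]
 [ 0.976 -0.218  0.002]
 [ 0.005  0.011 -1.   ]]
brass 69 [0.6066 0.282  0.0611] 0.067
brass 101 [0.4153 0.2467 0.0308] 0.036
brass 67 [0.4017 0.3975 0.0307] 0.034
brass 56 [0.3744 0.4573 0.0301] 0.034
brass 31 [0.3909 0.4341 0.0298] 0.034
brass 51 [0.3143 0.3224 0.0307] 0.036
tray ((440.04327392578125, 226.07620239257812), (113.3592300415039, 154.34725952148438), 50.8021240234375) n 195
[73.7, -159.0, 24.4] [0.007, -0.005, 0.464] dist 177
[0.0, 0.0, 91.0] [0.0, 0.0, 0.0] dist 91
```

Call:
{"api": "play_rows", "payload": {"deltas": [[20, [18, -40, 3], [0, 0, 0.116]], [20, [37, -80, 10], [0, 0, 0.232]], [20, [55, -120, 18], [0, 0, 0.35]], [20, [74, -161, 24], [0.007, -0.005, 0.464]], [20, [74, -161, 24], [0.007, -0.005, 0.464]]]}}

```text
clock: 38.35
tcp_pos: [0.4615, 0.2059, 0.0988]
orientation: [-2.833, -1.355, 0.007]
contact_force: [1.2, -0.7, -1.7]
grip_width: 0.026
```

```bash
python3 - <<'E'
from h import *
st(); Mt=yawM(-39.2); L=np.array([-.775,.632]); c=np.array([.440,.226]); A=np.r_[c-.034*L,.0]
plan((A+[0,0,.009],Mt))
E
```

```text
t 38.35 p [0.4615 0.2059 0.0988] w 0.026 F [ 1.2 -0.7 -1.7] q [-0.22  0.41 -0.4   2.05  0.23  0.73 -1.43]
[[ 0.628  0.779 -0.005]
 [ 0.779 -0.628 -0.001]
 [-0.004 -0.003 -1.   ]]
[2.3, 4.9, 89.8] [-0.003, 0.004, 0.006] dist 90
```

Call:
{"api": "play_rows", "payload": {"deltas": [[20, [2, 4, 40], [0, 0, 0.006]], [20, [2.3, 4.9, 72], [0, 0, 0.006]], [20, [2.3, 4.9, 84], [0, 0, 0.006]], [20, [2.3, 4.9, 88], [0, 0, 0.006]], [20, [2.3, 4.9, 90], [0, 0, 0.006]], [20, [2.3, 4.9, 90], [0, 0, 0.006]]]}}

```text
clock: 39.1
tcp_pos: [0.467, 0.2047, 0.0096]
orientation: [-2.837, -1.347, 0.005]
contact_force: [-0.2, 0.0, -1.3]
grip_width: 0.0263
```

Call:
{"api": "play_rows", "payload": {"deltas": [[28, [0, 0, 0], [0, 0, 0]], [33, [0, 0, 0], [0, 0, 0]], [38, [0, 0, -1], [0, 0, 0]], [40, [0, 0, -3], [0, 0, 0]], [40, [0, 0, -10], [0, 0, 0]], [40, [0, 0, -30], [0, 0, 0]], [40, [0, 0, -70], [0, 0, 0]], [40, [0, 0, -120], [0, 0, 0]]]}}

```text
clock: 40.1
tcp_pos: [0.4667, 0.2045, 0.1305]
orientation: [-2.837, -1.347, 0.008]
contact_force: [1.3, -0.3, 1.6]
grip_width: 0.0399
```

Call:
{"api": "play_rows", "payload": {"deltas": [[40, [-30, 40, -60], [0, 0, 0]], [40, [-60, 100, -100], [0, 0, 0]], [40, [-60, 150, -120], [0, 0, 0]], [40, [-60, 200, -120], [0, 0, 0]]]}}

```text
clock: 40.6
tcp_pos: [0.5815, 0.0344, 0.2528]
orientation: [2.837, 1.348, -0.001]
contact_force: [0.7, 1.1, -0.4]
grip_width: 0.0403
```

```bash
python3 - <<'E'
from h import *
st(); exec(open('tray.py').read())
m=cv2.inRange(hsv,(0,120,90),(9,255,255)); k=np.zeros_like(m); k[225:265,320:370]=m[225:265,320:370]
q=np.argwhere(k>0)[:,::-1].astype(float); W=onplane('top',q,.032)[:,:2]; print('pick',W.mean(0) if len(q) else None,len(q))
grab('scene','scene9.png'); a=cv2.imread('pics/scene9.png');t=cv2.imread('pics/topT.png')
cv2.imwrite('pics/c8.png',np.hstack([cv2.resize(a[130:290,180:340],(400,400),interpolation=3),cv2.resize(t[130:270,140:280],(400,400),interpolation=3)]))
E
```

```text
t 40.6 p [0.5815 0.0344 0.2528] w 0.0403 F [ 0.7  1.1 -0.4] q [ 0.11  0.33 -0.34  1.74  0.12  1.1  -0.96]
[[ 0.632  0.775 -0.   ]
 [ 0.775 -0.632 -0.001]
 [-0.001  0.    -1.   ]]
brass 75 [0.6054 0.2836 0.0613] 0.066
brass 103 [0.4674 0.2021 0.0313] 0.035
brass 102 [0.4153 0.2465 0.031 ] 0.036
brass 66 [0.4018 0.3983 0.0305] 0.034
brass 55 [0.3744 0.4577 0.0305] 0.035
brass 53 [0.3144 0.3226 0.0307] 0.035
tray ((440.04327392578125, 226.07620239257812), (113.3592300415039, 154.34725952148438), 50.8021240234375) n 196Traceback (most recent call last):
  File "<stdin>", line 4, in <module>
  File "h.py", line 11, in onplane
    K,D,Rm,t=cam(n); p=cv2.undistortPoints(np.array(uv,float).reshape(-1,1,2),K,D).reshape(-1,2)
                       ~~~~~~~~~~~~~~~~~~~^^^^^^^^^^^^^^^^^^^^^^^^^^^^^^^^^^^^^^^^
cv2.error: OpenCV(4.12.0) /io/opencv/modules/calib3d/src/undistort.dispatch.cpp:347: error: (-215:Assertion failed) CV_IS_MAT(_src) && CV_IS_MAT(_dst) && (_src->rows == 1 || _src->cols == 1) && (_dst->rows == 1 || _dst->cols == 1) && _src->cols + _src->rows - 1 == _dst->rows + _dst->cols - 1 && (CV_MAT_TYPE(_src->type) == CV_32FC2 || CV_MAT_TYPE(_src->type) == CV_64FC2) && (CV_MAT_TYPE(_dst->type) == CV_32FC2 || CV_MAT_TYPE(_dst->type) == CV_64FC2) in function 'cvUndistortPointsInternal'
```

```bash
python3 - <<'E'
from h import *
im,_=grab('scene','scene9.png'); a=cv2.imread('pics/scene9.png');t=cv2.imread('pics/topT.png')
cv2.imwrite('pics/c8.png',np.hstack([cv2.resize(a[130:290,180:340],(400,400),interpolation=3),cv2.resize(t[130:270,140:280],(400,400),interpolation=3)]))
hsv=cv2.cvtColor(im,cv2.COLOR_RGB2HSV); m=cv2.inRange(hsv,(0,120,90),(9,255,255)); k=np.argwhere(m[140:190,320:370]>0); print(len(k),k.mean(0)[::-1]+[320,140] if len(k) else '', proj('scene',[[.411,-.174,.034]]))
E
```

```text
30 [343.23333333 165.06666667] [[343.49798235 163.40391274]]
```

View pics/c8.png

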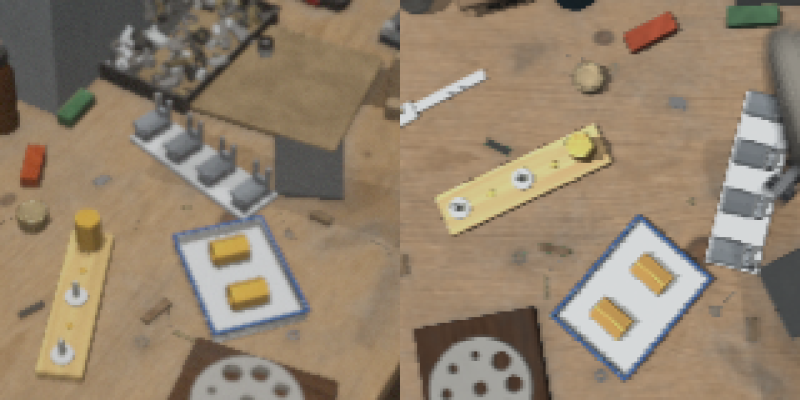

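All in place: one sleeve is upright on the first peg (88,228 in the crop), two lie flat in the tray, the rack is empty, and the pick is on its block.

```bash
python3 -c "
from h import *
print(r.hand_in())"
```

```text
the job is handed in; nothing more can be done
None
```

The job is done and handed in at about 41 s on the robot clock. Three sleeves were present and nest 4 was empty.

- **Probing:** I probed in order 1, 2, 3. In nest 1 the needle stopped at the blind floor, at about 7 N and a measured depth of 32–34 mm. In nests 2 and 3 it ran through to about 62 mm with no resistance.
- **Pick:** It is back on its block. The last camera check found the handle within 2 px of its expected spot.
- **Blind sleeve:** It hangs mouth down on peg_1. Its top is at 61–62 mm, which is what full seating on the collar gives.
- **Through sleeves:** Both lie flat in the white tray, with their tops at 31 mm, as for a sleeve resting on a flat. I saw no movement of the tray.
- **Other objects:** The tin and the compound bars were never touched.

Two readings disagreed slightly. The blind floor was met 2–4 mm deeper than the nominal 30 mm, and that sleeve slid back about 1.7 mm to its stop. The gripper opening read 7.5 mm on the pick's 12 mm handle, but the pick held straight throughout.

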